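Make up two component kits at the repair bench

ROBOT

A 7-joint arm with a two-finger parallel gripper is mounted at the origin on the work surface. World frame = base frame: x ahead of the robot, y to its left, z up, the work surface at z = 0. Lengths are in mm, angles in degrees, forces in N, time in s.
With the tool pointing down it reaches from about 400 to 850 mm from the base axis. Payload 10.4 kg.
Tool frame: the origin (TCP) lies on the centre line of the jaws, within the pads' length; the fingertips stand 8 mm ahead of it and the grasp point (between the pads) lies 11 mm behind it; z points along the fingers, x is the direction in which the jaws open and shut, and the axes are right-handed (so a half turn about z gives the same grasp; the last joint's range is limited). The gripper opens to 85 mm and grips with 20 to 120 N. Pads are 22 mm wide; open, the fingers measure 114 mm over their backs; the gripper's body (76 mm by 85 mm) begins 54 mm behind the grasp point. The pads swing forward as they close: fully open they stand 13 mm farther back than shut.
Start: joints at [72.216, 19.034, -3.707, 83.658, 1.238, 77.344, -5.071], TCP at [177.423, -599.309, 239.338] pointing down, gripper open.
Joint ranges: [-148.97, 148.97], [-28.65, 121.19], [-84.17, 76.75], [9.2, 138.47], [-72.65, 252.65], [3.7, 117.97], [-149.18, 149.18]. Speed limits (degrees/s): [127.2, 127.2, 159.86, 159.86, 180, 180, 180].

INTERFACE

Orientations are given as [roll, pitch, yaw] about the fixed x, y, z axes, in that order (R = Rz(yaw) Ry(pitch) Rx(roll)).
In Python, from rig import manip gives the robot as it stands.
- The arm moves only by the tool step_arm, never from a script. Its argument "moves" is a list of rows, each a list of 7 numbers: the shift along the world's x, y, z in m, then the turn, a rotation vector about the world's x, y, z in degrees, then the opening, from 0 (shut) to 1 (fully open). A call has exactly 5 rows; each row shifts and turns the commanded pose from where the row before left it; what a row does not reach is not made up. A row lasts 1/12 s, in which the tool goes at most 41.7 mm and 7.16 degrees, less where a joint would pass 70% of its speed; a pose out of reach is approached as far as the arm can. A call is refused whole if a number of a shift passes 0.0417 or a number of a turn 7.16, either way. A call with a gripper value outside its range is refused whole. The fingers move at their own pace and stop on an object; "grip_force" is the grip in N (left out, the last holds). Time passes only in rows, so rows that do not move let the fingers close, or fill a call up. It gives the time, the measured TCP pose, the force and the opening at its end, in the units of the state.
- manip.sense(): the state, without advancing time (a new reading comes with each control period).
- manip.grab_frame(name): name is "scene" or "side" or "wrist"; returns the picture (384x512x3 uint8, red, green, blue); there is no depth.
- manip.camera_model(name): a dict with "intrinsics" (3x3 intrinsics, pixels), "dist" ([k1, k2, p1, p2, k3] as OpenCV has them; the pictures are not rectified), "camera_from_world" (4x4, takes a point from world to camera coordinates); the wrist camera has in their place "tool_from_camera" (4x4, takes a point from camera to tool coordinates, whose origin is the TCP and whose axes are the tool frame's). Camera axes: x right, y down, z forward; pixel columns grow to the right and rows downward; lengths in mm; the calibration is good to about 2 mm. A picture is of the moment at which its call begins: read the wrist's pose just before it. camera_model takes no time and is no camera call.
- manip.hand_in(): hands the job in, once; it reports no verdict.
The state is a dict: "clock": time; "joint_pos": joint angles; "qvel": joint speeds; "joint_efforts": joint torques, N m; "position": TCP position; "eef_rot": TCP orientation; "wrist_force": force on the tool from outside, world axes, zero at the start; "moment": the same for the moment, N m; "finger_gap": finger opening in mm.
Only numpy, scipy, OpenCV 4.12 (cv2) and the standard library are available. Lean on these libraries where they do the work, as an engineer would, in place of code of your own. Each camera call takes 0.05 s, during which the arm holds its last target.

TASK

Make up two kits from the loose parts on the bench. In the tray with the round cup, lay the flat black spacer ring flat in the cup with the copper-wound choke flat on top of it, and stand the tall slim capacitor in the square bay; in the two-bay tray, set the heat sink on its base in the long bay and stand the short wide capacitor upright in the square bay. Leave the wire spool, the amber jar and the screwdriver where they are.

Things in the scene. Friction and masses are not known exactly. Their poses are not given: they have to be found in the camera images.
- cup_tray: Fixed white kit tray: floor 3 mm, walls 4 mm thick, rims at height 17 mm. One end: round cup, bore 60, wall 5, rim at 23 mm, broken by two 38 mm finger gaps facing the tray's +y and -y (no wall outside it). Other end: square bay, 60 x 60 mm inside, centre 72 mm along +x from the cup's axis. Origin on the cup's axis at bench level, x towards the bay, z up; spans x -42 to 106, y -34 to 34 mm.
- two_bay_tray: Fixed white kit tray: floor 3 mm, walls 4 mm thick, rims at height 17 mm. Two bays: a long bay, 76 (x) by 60 mm (y) inside, and a square bay, 60 x 60 mm inside, its centre 72 mm along +x from the long bay's centre. Origin at the long bay's centre at bench level, x towards the square bay, z up; spans x -42 to 106, y -34 to 34 mm.
- spacer: Black plastic spacer, a flat plain ring, outside diameter 52 mm, hole 28 mm, 14 mm thick, 30 g. z up; origin at the centre of its underside.
- toroid: Toroidal choke, a thick ring wound all round with copper, outside diameter 49.5 mm, hole 23 mm, 24 mm tall, 120 g. z up; origin at the centre of its underside.
- tall_can: Tall slim capacitor, a black cylinder with an aluminium top, 30 mm diameter, 50 mm tall, 60 g, upright. z up; origin at the centre of its underside.
- wide_can: Short wide capacitor, a black cylinder with an aluminium top, 40 mm diameter, 28 mm tall, 55 g, upright. z up; origin at the centre of its underside.
- heat_sink: Bare aluminium heat sink, 50 mm (its x) by 32 mm (its y) and 30 mm tall, five upright fins that run along x on a 6 mm base; the two outer fins are its flat long sides. 70 g, rests on its base. z up; origin at the centre of its underside.
- wire_spool: Bystander: standing metal wire spool with blue flanges, 52 mm diameter, 45 mm tall. z up; origin at the centre of its underside.
- flux_jar: Bystander: small amber glass jar with a white cap, 48 mm diameter, 45 mm tall. z up; origin at the centre of its underside.
- screwdriver: Bystander: yellow-handled screwdriver 170 mm long lying on the bench beyond the stock, less than 40 mm high; its x runs from handle to blade. Origin near its middle, at its underside.
Not all that is in view belongs to the job. Of the things that look like the toroid, the smallest one is meant.

How it is judged (in metres and radians):
At the end, for the whole second after the job is handed in: Spacer flat on the cup's floor and choke flat on it (axes within 9 mm of the cup's); tall can on the floor of the cup tray's square bay, wide can on that of the two-bay tray's square bay, heat sink on that of the long bay, anywhere within the walls; all upright within 0.12 rad and at rest (horizontal distance between each of spacer, toroid and cup_tray below 0.009 m and z of spacer in the frame of cup_tray between 0 and 0.0055 m and z of toroid in the frame of cup_tray between 0.0145 and 0.0195 m and x of tall_can in the frame of cup_tray between 0.0555 and 0.0885 m and y of tall_can in the frame of cup_tray between -0.0165 and 0.0165 m and z of tall_can in the frame of cup_tray between 0 and 0.0055 m and x of wide_can in the frame of two_bay_tray between 0.0605 and 0.0835 m and y of wide_can in the frame of two_bay_tray between -0.0115 and 0.0115 m and z of wide_can in the frame of two_bay_tray between 0 and 0.0055 m and x of heat_sink in the frame of two_bay_tray between -0.0235 and 0.0235 m and y of heat_sink in the frame of two_bay_tray between -0.0155 and 0.0155 m and z of heat_sink in the frame of two_bay_tray between 0 and 0.0055 m and angle between each of spacer, toroid, tall_can, wide_can, heat_sink's own z axis and vertical below 0.12 rad and linear speed of each of spacer, toroid, tall_can, wide_can, heat_sink below 0.02 m/s); the robot touches nothing.
It fails at once if the wire spool is moved by more than 20 mm (distance of wire_spool from where it was at the start of the episode above 0.02 m).
It fails at once if the flux jar is moved by more than 20 mm (distance of flux_jar from where it was at the start of the episode above 0.02 m).
It fails at once if the screwdriver is moved by more than 20 mm (distance of screwdriver from where it was at the start of the episode above 0.02 m).
It also fails if it takes over 109 s, if anything falls off the work surface, if the arm or the gripper's body presses on something with over 40 N, if the wrist force passes 120 N, or if a joint passes its speed limit or range.

## Working session

There is one attempt and no reset: what is moved stays moved. The work goes in short steps, Python scripts to look and compute and a tool call to move; the robot and the scene stay as the last step left them, time stands still between calls to the robot, and variables do not carry over. Pictures are saved under pics/ and viewed, and the job is handed in when it is done.

Besides the shell and the picture viewer there is one more tool, called after "Request:" as name(argument=value, ...) on one line, values as JSON. step_arm: Moves the arm, as the interface text tells. Its arguments: {"type":"object","properties":{"moves":{"type":"array","items":{"type":"array","items":{"type":"number"}}},"grip_force":{"type":"number"}},"required":["moves"]}

```bash
ls -la; mkdir -p pics; cat > h.py <<'E'
from rig import manip
import numpy as np, cv2
def grab(n,f):
    im=manip.grab_frame(n); cv2.imwrite('pics/'+f,cv2.cvtColor(np.asarray(im),cv2.COLOR_RGB2BGR)); return np.asarray(im)
E
python3 - <<'E'
from h import *
np.set_printoptions(precision=2,suppress=True)
print(manip.sense())
for n in ['scene','side','wrist']:
    print(manip.camera_model(n))
    grab(n,n+'0.png')
E
```

```text
total 12
drwxr-xr-x  3 agent agent 4096 Dec  7 15:53 .
drwxr-xr-x 23 root  root  4096 Dec  7 15:53 ..
drwxr-xr-x  2 agent agent 4096 Dec  7 15:53 pics
{'clock': 0.0, 'joint_pos': array([72.22, 19.07, -3.71, 83.71,  1.24, 77.34, -5.07]), 'qvel': array([ 0.05, -0.03,  0.07,  0.08,  0.05,  0.03,  0.02]), 'joint_efforts': array([ -0.  , -62.54,   0.05, -39.16,   0.02,   0.01,   0.  ]), 'position': array([ 177.26, -598.96,  238.52]), 'eef_rot': array([180.  ,   0.08, -73.51]), 'wrist_force': array([ 0.53, -0.01,  0.5 ]), 'moment': array([0.02, 0.02, 0.02]), 'finger_gap': 85.4976692791197}
{'intrinsics': array([[472.31,   0.  , 256.72],
       [  0.  , 472.31, 193.37],
       [  0.  ,   0.  ,   1.  ]]), 'dist': array([-0.02,  0.  ,  0.  ,  0.  ,  0.  ]), 'camera_from_world': array([[   0.7 ,    0.72,   -0.01, -396.62],
       [   0.52,   -0.51,   -0.69, -290.52],
       [  -0.5 ,    0.47,   -0.73, 1459.63],
       [   0.  ,    0.  ,    0.  ,    1.  ]])}
{'intrinsics': array([[495.59,   0.  , 262.24],
       [  0.  , 495.59, 190.27],
       [  0.  ,   0.  ,   1.  ]]), 'dist': array([-0.19,  0.  ,  0.  ,  0.  ,  0.  ]), 'camera_from_world': array([[  -0.91,   -0.4 ,   -0.02,  553.21],
       [  -0.29,    0.69,   -0.66,  209.04],
       [   0.28,   -0.6 ,   -0.75, 1189.01],
       [   0.  ,    0.  ,    0.  ,    1.  ]])}
{'intrinsics': array([[272.4 ,   0.  , 255.11],
       [  0.  , 272.4 , 190.7 ],
       [  0.  ,   0.  ,   1.  ]]), 'dist': array([-0.,  0.,  0.,  0.,  0.]), 'tool_from_camera': array([[   1.  ,    0.  ,   -0.  ,    1.04],
       [  -0.  ,    0.95,    0.31,  -80.56],
       [   0.  ,   -0.31,    0.95, -135.34],
       [   0.  ,    0.  ,    0.  ,    1.  ]])}
```

View pics/scene0.png

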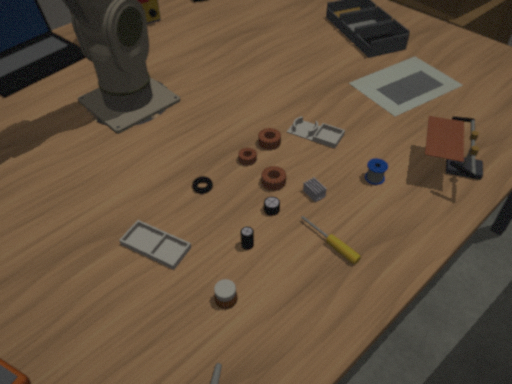

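View pics/side0.png

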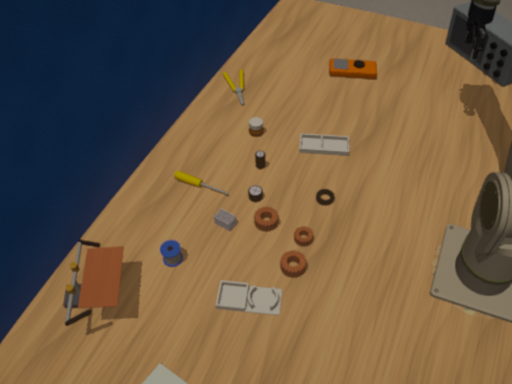

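View pics/wrist0.png

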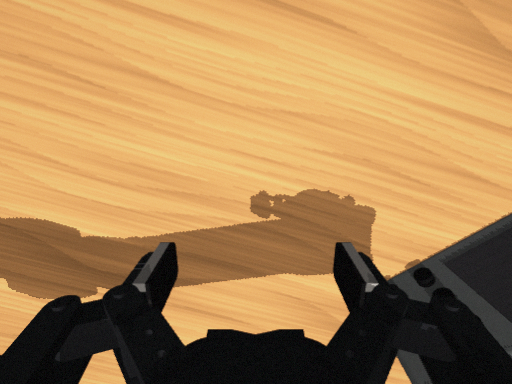

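The scene and side views show everything. In the scene view: cup tray (316,131), two-bay tray (155,244), spacer (202,185), three copper rings (269,138), (247,156) and (274,178), of which (247,156) is the smallest, heat sink (315,189), wide can (272,206), tall can (247,238), spool (376,170), jar (225,293).

```bash
cat >> h.py <<'E'
np.set_printoptions(precision=1,suppress=True)
from scipy.spatial.transform import Rotation as Ro
def cam(n,st=None):
    m=manip.camera_model(n);K=np.array(m['intrinsics']);d=np.array(m['dist'],float)
    if n=='wrist':
        T=np.eye(4);T[:3,:3]=Ro.from_euler('xyz',st['eef_rot'],degrees=True).as_matrix();T[:3,3]=st['position']
        W=T@np.array(m['tool_from_camera'])
    else: W=np.linalg.inv(np.array(m['camera_from_world']))
    return K,d,W
def px2w(c,uv,z):
    K,d,W=c
    p=cv2.undistortPoints(np.array(uv,float).reshape(-1,1,2),K,d).reshape(-1,2)
    r=np.c_[p,np.ones(len(p))]@W[:3,:3].T; o=W[:3,3]
    z=np.broadcast_to(z,len(p))
    return (o+r*((z-o[2])/r[:,2])[:,None])
def w2px(c,P):
    K,d,W=c;Wi=np.linalg.inv(W)
    return cv2.projectPoints(np.array(P,float).reshape(-1,1,3),cv2.Rodrigues(Wi[:3,:3])[0],Wi[:3,3],K,d)[0].reshape(-1,2)
def tri(c1,u1,c2,u2):
    A=[];b=[]
    for (K,d,W),u in((c1,u1),(c2,u2)):
        p=cv2.undistortPoints(np.array(u,float).reshape(1,1,2),K,d).ravel()
        r=W[:3,:3]@np.r_[p,1];r/=np.linalg.norm(r);M=np.eye(3)-np.outer(r,r);A.append(M);b.append(M@W[:3,3])
    return np.linalg.solve(sum(A),sum(b))
E
python3 - <<'E'
from h import *
s=cam('scene');d=cam('side')
N=dict(spacer=((202,185),(325,197),7),torA=((269,138),(293,263),15),torB=((247,156),(304,236),12),torC=((274,178),(266,218),15),
heat=((315,189),(226,219),20),wide=((272,205),(255,193),18),tall=((247,238),(260,159),25),spool=((376,171),(171,253),22),jar=((225,293),(256,127),25),cupc=((303,127),(264,299),10),bay1=((329,135),(233,296),3),tb1=((140,238),(337,145),3),tb2=((171,250),(312,144),3),
sdtip=((302,219),(228,194),15),sdend=((358,259),(177,176),15))
for k,(a,b,z) in N.items(): print(k,px2w(s,[a],z)[0],px2w(d,[b],z)[0],tri(s,a,d,b))
for n,a in(('scene',(100,90,400,320)),('side',(150,100,360,330))):
    im=cv2.imread(f'pics/{n}0.png')[a[1]:a[3],a[0]:a[2]]
    f=800/im.shape[1] if n=='scene' else 2.6
    cv2.imwrite(f'pics/{n}0z.png',cv2.resize(im,None,fx=min(f,600/im.shape[0]),fy=min(f,600/im.shape[0]),interpolation=cv2.INTER_CUBIC))
E
```

```text
spacer [452.6 -78.9   7. ] [450.9 -78.1   7. ] [451.4 -78.6   6. ]
torA [449.1 164.3  15. ] [451.3 160.5  15. ] [450.9 162.2  17.4]
torB [457.6  72.7  12. ] [456.3  71.5  12. ] [456.9  72.2  12.2]
torC [568.4  62.2  15. ] [568.3  57.9  15. ] [568.6  60.1  16.9]
heat [669.6 102.7  20. ] [661.7 105.6  20. ] [665.3 104.4  16.1]
wide [631.3  -8.8  18. ] [629.8  -7.8  18. ] [630.4  -8.4  17. ]
tall [ 665.9 -123.4   25. ] [ 667.6 -126.8   25. ] [ 666.9 -124.6   27.2]
spool [737.9 259.2  22. ] [739.5 257.9  22. ] [738.7 258.4  23.1]
jar [ 737.  -251.7   25. ] [ 735.9 -249.5   25. ] [ 736.5 -251.1   23.6]
cupc [478.8 271.5  10. ] [477.7 277.3  10. ] [477.5 275.1   7. ]
bay1 [548.7 303.6   3. ] [550.  295.6   3. ] [550.2 298.6   7.1]
tb1 [ 480.7 -286.9    3. ] [ 485.9 -292.8    3. ] [ 484.6 -288.2    7.6]
tb2 [ 558.1 -256.7    3. ] [ 557.5 -267.1    3. ] [ 558.2 -259.7    7.5]
sdtip [709.4  11.6  15. ] [697.8  22.1  15. ] [703.2  16.6   6.2]
sdend [870.6  13.5  15. ] [863.1  18.2  15. ] [867.6  15.6  10.3]
```

View pics/scene0z.png

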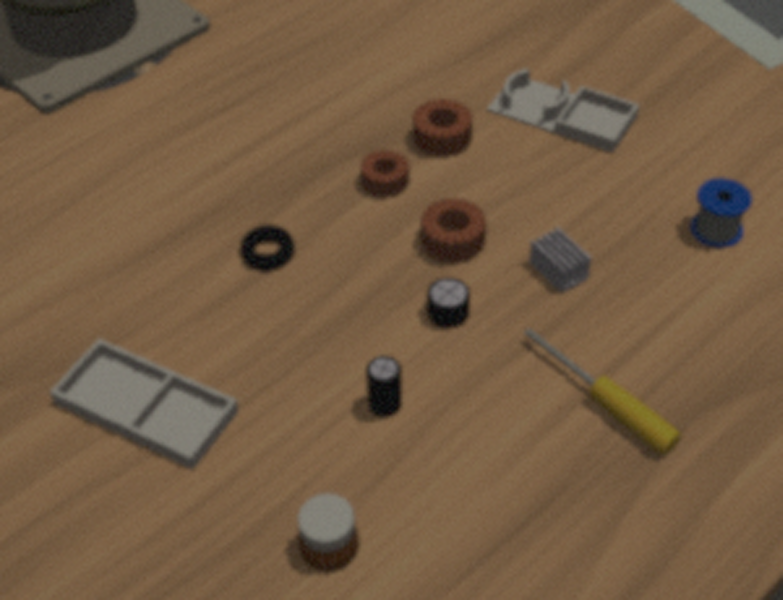

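View pics/side0z.png

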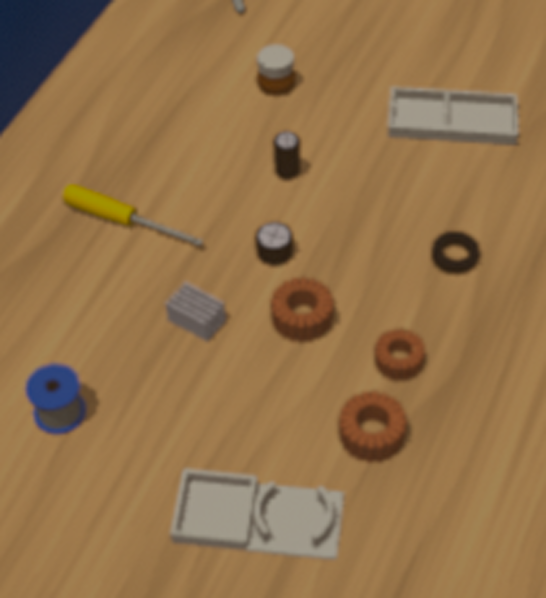

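Rough poses found, consistent to a few mm between the views. Moving over the two-bay tray for a close wrist look.

Request:
step_arm(moves=[[0.025,0.035,0,0,0,0,1],[0.03,0.04,0,0,0,0,1],[0.03,0.04,0,0,0,0,1],[0.03,0.04,0,0,0,0,1],[0.03,0.04,0,0,0,0,1]])

```text
clock: 0.57
position: [302.4, -430.2, 239.2]
eef_rot: [180.0, -0.0, -73.5]
wrist_force: [1.2, -1.0, -0.0]
finger_gap: 85.6
```

Request:
step_arm(moves=[[0.03,0.04,0,0,0,0,1],[0.03,0.04,0,0,0,0,1],[0.03,0.03,0,0,0,0,1],[0.02,0.01,0,0,0,0,1],[0.0,0.0,0,0,0,0,1]])

```text
clock: 0.98
position: [405.4, -321.4, 239.5]
eef_rot: [-179.9, 0.0, -73.1]
wrist_force: [-0.8, 0.3, 1.0]
finger_gap: 85.5
```

```bash
cat >> h.py <<'E'
def look(f):
    import json
    st=manip.sense(); im=grab('wrist',f+'.png')
    json.dump({k:np.asarray(st[k]).tolist() for k in('position','eef_rot')},open('pics/'+f+'.json','w'))
    print(st['clock'],st['position'],st['eef_rot'],st['finger_gap'],st['joint_pos']); return im
def load(f):
    import json
    return cam('wrist',json.load(open('pics/'+f+'.json')))
E
python3 -c "
from h import *
look('w1')"
```

```text
0.9833 [ 405.4 -321.4  239.5] [-179.9    0.   -73.1] 85.53863630364606 [ 51.    6.5 -18.8  99.    2.1  74.7 -41.3]
```

View pics/w1.png

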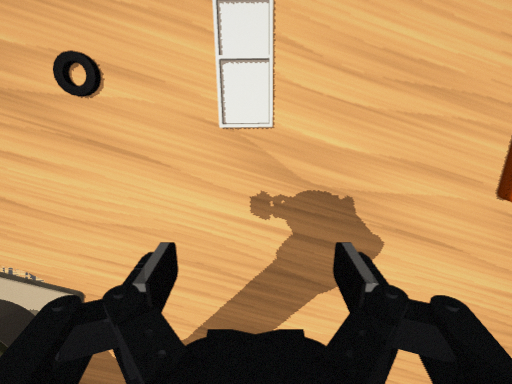

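The wrist picture shows the two-bay tray at (245,60), cut off at the top, and the spacer at (77,73). I'll go a little farther.

Request:
step_arm(moves=[[0.025,0.03,0.01,0,0,0,1],[0.025,0.03,0.01,0,0,0,1],[0.02,0.02,0.01,0,0,0,1],[0,0,0,0,0,0,1],[0.0,0.0,0,0,0,0,1]])

```text
clock: 1.45
position: [471.6, -245.4, 269.6]
eef_rot: [-180.0, -0.0, -73.4]
wrist_force: [-0.2, -0.5, 0.2]
finger_gap: 85.4
```

```bash

python3 -c "
from h import *
look('w2')"
```

```text
1.45 [ 471.6 -245.4  269.6] [-180.    -0.   -73.4] 85.35627437075426 [ 43.9   7.8 -23.4  94.2   3.2  78.6 -53.3]
```

View pics/w2.png

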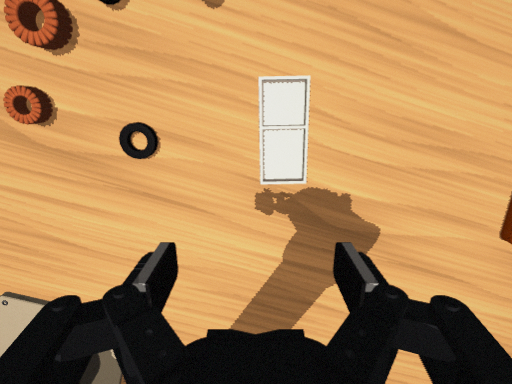

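Tray now whole: rim corners about (259,77), (310,75), (307,183), (261,185); spacer at (139,140). Measuring both.

```bash
cat >> h.py <<'E'
def tray(f,z=17,box=None,thr=150,sat=45):
    c=load(f);im=cv2.imread('pics/'+f+'.png');hsv=cv2.cvtColor(im,cv2.COLOR_BGR2HSV)
    m=((hsv[...,1]<sat)&(hsv[...,2]>thr)).astype(np.uint8)
    if box: k=np.zeros_like(m);k[box[1]:box[3],box[0]:box[2]]=1;m*=k
    m=cv2.morphologyEx(m,cv2.MORPH_CLOSE,np.ones((7,7)))
    cs,_=cv2.findContours(m,0,1);b=max(cs,key=cv2.contourArea).reshape(-1,2)
    P=px2w(c,b,z)[:,:2].astype(np.float32)
    r=cv2.minAreaRect(P); return r,cv2.boundingRect(b)
def ring(f,box,thr,z,col='dark'):
    c=load(f);im=cv2.imread('pics/'+f+'.png');hsv=cv2.cvtColor(im,cv2.COLOR_BGR2HSV)
    if col=='dark': m=hsv[...,2]<thr
    else: m=(hsv[...,1]>thr)&((hsv[...,0]<11)|(hsv[...,0]>170))
    k=np.zeros(m.shape,np.uint8);k[box[1]:box[3],box[0]:box[2]]=1;m=m.astype(np.uint8)*k
    cs,_=cv2.findContours(m,0,1);b=max(cs,key=cv2.contourArea)
    P=px2w(c,cv2.convexHull(b).reshape(-1,2),z)[:,:2].astype(np.float32)
    return cv2.minEnclosingCircle(P),cv2.minAreaRect(P),cv2.boundingRect(b)
E
python3 - <<'E'
from h import *
print(tray('w2',17,(240,60,330,195)),tray('w2',10,(240,60,330,195)))
c=load('w2');print(px2w(c,[(259,77),(310,75),(307,183),(261,185),(262,127),(308,127)],17))
for z in(0,7,14):print(ring('w2',(110,110,170,170),60,z))
im=cv2.imread('pics/w2.png');print(im[130:150,120:160].min(2)[10])
E
```

```text
(((520.4102172851562, -272.94622802734375), (147.57550048828125, 67.92961883544922), 17.805150985717773), (259, 76, 51, 108)) (((519.89306640625, -273.8408203125), (150.23818969726562, 69.15528869628906), 17.80514907836914), (259, 76, 51, 108))
[[ 579.8 -219.3   17. ]
 [ 601.4 -282.9   17. ]
 [ 460.7 -329.9   17. ]
 [ 438.2 -265.3   17. ]
 [ 519.3 -242.    17. ]
 [ 537.7 -303.4   17. ]]
(((447.8501892089844, -73.32737731933594), 27.897266387939453), ((446.99554443359375, -73.54022979736328), (50.930782318115234, 55.42679214477539), 25.981245040893555), (120, 123, 38, 36))
(((449.59991455078125, -75.92098999023438), 27.415084838867188), ((448.760009765625, -76.130126953125), (50.050384521484375, 54.46869659423828), 25.981220245361328), (120, 123, 38, 36))
(((451.3495788574219, -78.5145263671875), 26.93280792236328), ((450.5245361328125, -78.72003173828125), (49.17002868652344, 53.51060104370117), 25.98118019104004), (120, 123, 38, 36))
[ 22  23  18  23  24  26  22  10   5   3  18  42  79 102 106 104 108 107
 108 111 110 110 111 114 110 109  96  48  19  24  27  25  27  27  22   1
   4  27  49  76]
```

Two-bay tray: centre (520.4,-272.9), yaw 17.8°, size 147.6×67.9 (as specified). Long bay at (489.9,-282.7), square bay at (558.5,-260.7). Spacer about (450.5,-77.8). Going for it.

Request:
step_arm(moves=[[-0.005,0.035,-0.03,0,0,0,1],[-0.005,0.04,-0.03,0,0,0,1],[-0.005,0.04,-0.03,0,0,0,1],[-0.004,0.04,-0.03,0,0,0,1],[-0.002,0.012,-0.03,0,0,0,1]])

```text
clock: 1.92
position: [452.1, -100.7, 137.1]
eef_rot: [-180.0, -0.0, -73.5]
wrist_force: [0.3, -0.6, -0.6]
finger_gap: 85.5
```

```bash

python3 -c "
from h import *
look('w3')"
```

```text
1.9167 [ 452.1 -100.7  137.1] [-180.    -0.   -73.5] 85.46352668445455 [ 36.2   5.8 -30.5 113.2   3.3  61.8 -69.1]
```

View pics/w3.png

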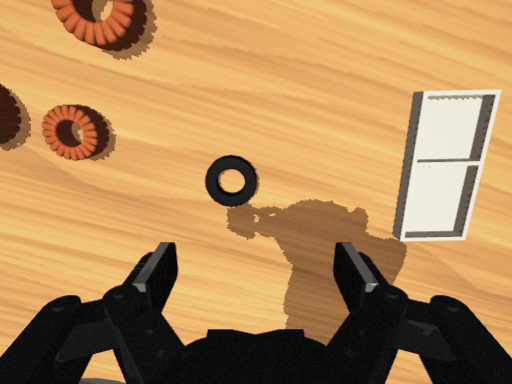

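Spacer at (231,180), small choke at (70,132) beside its shadow. Remeasuring both.

```bash

python3 - <<'E'
from h import *
print(ring('w3',(200,150,264,212),50,14),ring('w3',(200,150,264,212),60,7))
for t in(120,150,180):print(ring('w3',(35,95,115,165),t,24,'c'))
st=manip.sense();print(st['position'],st['clock'])
E
```

```text
(((450.79302978515625, -77.2447280883789), 25.787296295166016), ((450.8265075683594, -76.42787170410156), (50.294166564941406, 48.66225051879883), 16.541698455810547), (206, 156, 50, 50)) (((448.8135986328125, -76.83661651611328), 26.68802261352539), ((448.69677734375, -76.36752319335938), (51.656272888183594, 49.9798469543457), 16.541706085205078), (206, 156, 50, 50))
(((458.54498291015625, 68.81533813476562), 29.70964241027832), ((457.9299011230469, 68.5865249633789), (47.69091796875, 58.84856033325195), 16.541154861450195), (42, 105, 67, 55))
(((458.54498291015625, 68.81533813476562), 29.70964241027832), ((457.9299011230469, 68.5865249633789), (47.69091796875, 58.84856033325195), 16.541154861450195), (42, 105, 67, 55))
(((459.06365966796875, 69.51847076416016), 29.10377311706543), ((458.29779052734375, 69.26852416992188), (47.512264251708984, 57.6312255859375), 24.53782081604004), (42, 105, 66, 55))
[448.8 -99.6 131.3] 1.9667
```

Request:
step_arm(moves=[[0.0,0.011,-0.025,0,0,0,1],[0,0.011,-0.025,0,0,0,1],[0,0,0,0,0,0,1],[0,0,0,0,0,0,1],[0,0,0,0,0,0,1]])

```text
clock: 2.38
position: [453.3, -82.7, 88.8]
eef_rot: [-180.0, -0.0, -73.6]
wrist_force: [0.6, 0.4, 0.7]
finger_gap: 85.4
```

Request:
step_arm(moves=[[-0.003,0.0055,-0.025,0,0,0,1],[0,0,-0.03,0,0,0,1],[0,0,-0.02,0,0,0,1],[0,0,0,0,0,0,1],[0,0,0,0,0,0,1]])

```text
clock: 2.8
position: [450.3, -76.4, 13.6]
eef_rot: [180.0, -0.0, -73.6]
wrist_force: [-0.6, 1.1, 0.3]
finger_gap: 85.1
```

Request:
step_arm(moves=[[0,0,-0.004,0,0,0,1],[0,0,0,0,0,0,0.4],[0,0,0,0,0,0,0.4],[0,0,0,0,0,0,0.4],[0,0,0,0,0,0,0.4]], grip_force=30)

```text
clock: 3.22
position: [450.7, -75.7, 10.0]
eef_rot: [-179.9, -0.1, -73.5]
wrist_force: [-3.3, 0.3, 11.8]
finger_gap: 50.9
```

Request:
step_arm(moves=[[0,0,0,0,0,0,0.4],[0,0,0,0,0,0,0.4],[0,0,0.02,0,0,0,0.4],[0,0,0.03,0,0,0,0.4],[0,0,0.03,0,0,0,0.4]])

```text
clock: 3.63
position: [449.4, -75.1, 89.7]
eef_rot: [179.9, 0.1, -73.5]
wrist_force: [0.8, -0.0, 0.6]
finger_gap: 50.8
```

Spacer held (gap 50.8). Heading for the cup tray, with a look on the way.

Request:
step_arm(moves=[[0,0.04,0.02,0,0,0,0.4],[0,0.041,0.02,0,0,0,0.4],[0,0.041,0.02,0,0,0,0.4],[0,0.041,0.02,0,0,0,0.4],[0,0.041,0.02,0,0,0,0.4]])

```text
clock: 4.05
position: [449.6, 113.3, 182.0]
eef_rot: [-179.9, -0.1, -73.5]
wrist_force: [0.9, 0.2, -0.4]
finger_gap: 50.8
```

Request:
step_arm(moves=[[0,0.04,0,0,0,0,0.4],[0,0.04,0,0,0,0,0.4],[0,0.01,0,0,0,0,0.4],[0,0,0,0,0,0,0.4],[0,0,0,0,0,0,0.4]])

```text
clock: 4.47
position: [449.8, 202.1, 180.6]
eef_rot: [180.0, -0.0, -73.4]
wrist_force: [-0.2, -0.9, -0.5]
finger_gap: 50.5
```

```bash

python3 -c "
from h import *
look('w4')"
```

```text
4.4667 [449.8 202.1 180.6] [180.   -0.  -73.4] 50.459391258898 [  13.7    9.2  -46.4  105.7    7.1   68.1 -108.3]
```

View pics/w4.png

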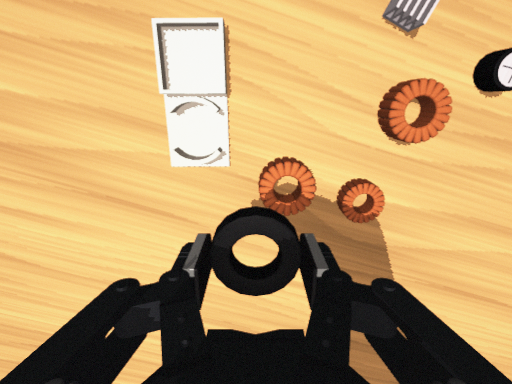

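The spacer hangs level and centred between the pads at (255,251). The cup tray is in full view: bay rim far corners (152,19), (223,17), floor-plate near corners (171,166), (229,165). The small choke is at (361,201).

```bash

python3 - <<'E'
from h import *
c=load('w4')
im=cv2.imread('pics/w4.png');cv2.imwrite('pics/w4z.png',cv2.resize(im[5:180,140:250],None,fx=3.4,fy=3.4,interpolation=cv2.INTER_CUBIC))
A=px2w(c,[(152.5,19),(223,17.5)],17);B=px2w(c,[(171,166),(229.5,165)],3)
print(A,B)
print(np.linalg.norm(A[0]-A[1]),np.linalg.norm(B[0]-B[1]))
v=A.mean(0)-B.mean(0);print(np.linalg.norm(v[:2]),np.degrees(np.arctan2(v[1],v[0])))
u=v[:2]/np.linalg.norm(v[:2]);print('origin', B.mean(0)[:2]+42*u, A.mean(0)[:2]-106*u)
for w,z in(((400,0),24),):pass
for t in(150,180):print(ring('w4',(335,175,388,228),t,12,'c'),ring('w4',(335,175,388,228),t,24,'c'))
E
```

```text
[[571.  340.   17. ]
 [591.4 275.5  17. ]] [[429.8 298.4   3. ]
 [450.6 232.9   3. ]]
67.59278881876921 68.76320152816461
147.14490963181532 16.630269808172578
origin [480.4 277.7] [479.6 277.4]
(((454.0777282714844, 73.15811157226562), 29.72362518310547), ((455.2429504394531, 72.71321105957031), (59.20371627807617, 49.21153259277344), 64.1836166381836), (337, 179, 47, 44)) (((456.967529296875, 79.11785125732422), 28.549894332885742), ((458.0867919921875, 78.69047546386719), (56.86598587036133, 47.26829528808594), 64.18352508544922), (337, 179, 47, 44))
(((454.6822509765625, 72.4080581665039), 28.69673728942871), ((450.2429504394531, 70.0944595336914), (44.622920989990234, 53.32047653198242), 27.334400177001953), (337, 185, 47, 38)) (((457.5481872558594, 78.39737701416016), 27.5635986328125), ((453.2841491699219, 76.17510223388672), (42.86091613769531, 51.215049743652344), 27.334415435791016), (337, 185, 47, 38))
```

View pics/w4z.png

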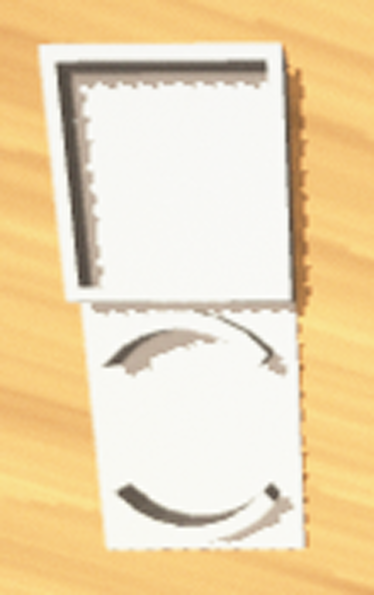

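```bash

python3 - <<'E'
from h import *
c=load('w4')
im=cv2.imread('pics/w4.png');hsv=cv2.cvtColor(im,cv2.COLOR_BGR2HSV)
# visible silhouette top/bottom rows at col 255
col=hsv[200:310,255,2];print(list(zip(range(200,310),col))[::1])
for z in(170.6,184.6):
  print(px2w(c,[(255,208),(255,295),(211,251),(300,251)],z)-[449.8,202.1,180.6])
E
```

```text
[(200, np.uint8(174)), (201, np.uint8(170)), (202, np.uint8(165)), (203, np.uint8(162)), (204, np.uint8(161)), (205, np.uint8(167)), (206, np.uint8(81)), (207, np.uint8(18)), (208, np.uint8(12)), (209, np.uint8(15)), (210, np.uint8(19)), (211, np.uint8(11)), (212, np.uint8(10)), (213, np.uint8(14)), (214, np.uint8(14)), (215, np.uint8(32)), (216, np.uint8(47)), (217, np.uint8(39)), (218, np.uint8(40)), (219, np.uint8(39)), (220, np.uint8(39)), (221, np.uint8(36)), (222, np.uint8(40)), (223, np.uint8(39)), (224, np.uint8(39)), (225, np.uint8(32)), (226, np.uint8(34)), (227, np.uint8(37)), (228, np.uint8(33)), (229, np.uint8(38)), (230, np.uint8(36)), (231, np.uint8(36)), (232, np.uint8(32)), (233, np.uint8(28)), (234, np.uint8(201)), (235, np.uint8(245)), (236, np.uint8(249)), (237, np.uint8(249)), (238, np.uint8(250)), (239, np.uint8(250)), (240, np.uint8(249)), (241, np.uint8(249)), (242, np.uint8(249)), (243, np.uint8(249)), (244, np.uint8(246)), (245, np.uint8(241)), (246, np.uint8(243)), (247, np.uint8(244)), (248, np.uint8(244)), (249, np.uint8(245)), (250, np.uint8(247)), (251,
[... 727 characters left out ...]
.uint8(23)), (286, np.uint8(24)), (287, np.uint8(21)), (288, np.uint8(23)), (289, np.uint8(19)), (290, np.uint8(22)), (291, np.uint8(19)), (292, np.uint8(22)), (293, np.uint8(22)), (294, np.uint8(21)), (295, np.uint8(16)), (296, np.uint8(236)), (297, np.uint8(245)), (298, np.uint8(246)), (299, np.uint8(248)), (300, np.uint8(249)), (301, np.uint8(249)), (302, np.uint8(248)), (303, np.uint8(248)), (304, np.uint8(244)), (305, np.uint8(244)), (306, np.uint8(243)), (307, np.uint8(244)), (308, np.uint8(244)), (309, np.uint8(246))]
[[ 21.7   5.6 -10. ]
 [-35.8 -11.6 -10. ]
 [-12.7  23.1 -10. ]
 [  2.7 -28.5 -10. ]]
[[ 27.1   7.1   4. ]
 [-24.9  -8.4   4. ]
 [ -4.   23.    4. ]
 [  9.9 -23.7   4. ]]
```

Request:
step_arm(moves=[[0.015,0.035,-0.02,0,0,0.4,0.4],[0.015,0.04,-0.025,0,0,0,0.4],[0,0,-0.025,0,0,0,0.4],[0,0,-0.02,0,0,0,0.4],[0,0,0,0,0,0,0.4]])

```text
clock: 4.93
position: [475.6, 266.6, 91.0]
eef_rot: [179.6, -0.1, -73.2]
wrist_force: [-0.3, -1.2, -0.5]
finger_gap: 50.9
```

Request:
step_arm(moves=[[0,0,-0.02,0,0,0,0.4],[0,0,-0.015,0,0,0,0.4],[0,0,0,0,0,0,0.4],[0,0,0,0,0,0,0.4],[0,0,0,0,0,0,0.4]])

```text
clock: 5.35
position: [478.2, 268.9, 61.7]
eef_rot: [-179.9, -0.0, -73.2]
wrist_force: [0.4, -0.2, 0.1]
finger_gap: 50.7
```

```bash

python3 -c "
from h import *
look('w5')
im=cv2.imread('pics/w5.png');cv2.imwrite('pics/w5z.png',cv2.resize(im[100:340,130:390],None,fx=2.4,fy=2.4,interpolation=cv2.INTER_CUBIC))"
```

```text
5.35 [478.2 268.9  61.7] [-179.9   -0.   -73.2] 50.74005792541473 [   2.6   25.7  -43.9  104.4   20.8   58.1 -122.8]
```

View pics/w5z.png

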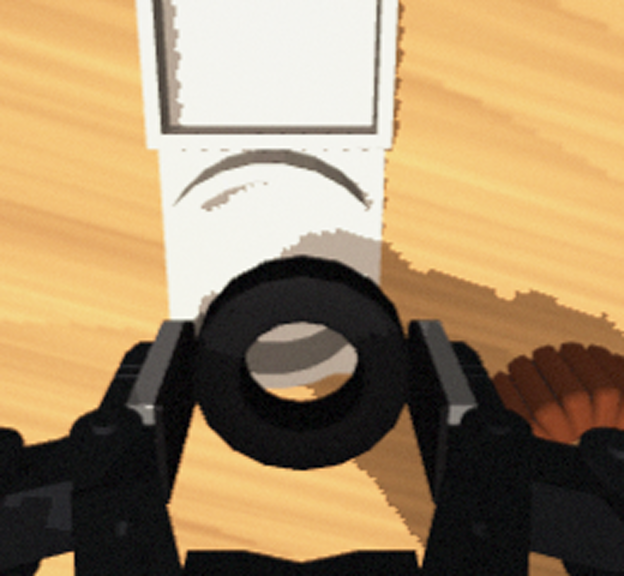

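The spacer is held level, the cup's far arc and the bay's near wall are visible (bay rim corners at pixels (192,162), (294,162)). The arm is ~9 mm short in y; checking cup position from these corners.

```bash

python3 - <<'E'
from h import *
c=load('w5')
A=px2w(c,[(192.5,161.7),(293.8,161.7)],17);v=A[0]-A[1];print(A,np.linalg.norm(v),np.degrees(np.arctan2(v[1],v[0]))-90)
y=v[:2]/np.linalg.norm(v[:2]);x=np.array([y[1],-y[0]])
print(A.mean(0)[:2]-38*x); print(manip.sense()['position'])
E
```

```text
[[506.5 320.5  17. ]
 [526.2 255.3  17. ]] 68.11140032047962 16.839653408709367
[480.  276.9]
[478.2 269.1  61.7]
```

Request:
step_arm(moves=[[0.002,0.008,0,0,0,0,0.4],[0,0,-0.01,0,0,0,0.4],[0,0,-0.01,0,0,0,0.4],[0,0,0,0,0,0,0.4],[0,0,0,0,0,0,0.4]])

```text
clock: 5.82
position: [478.4, 276.9, 38.9]
eef_rot: [179.9, -0.0, -73.1]
wrist_force: [-0.1, 0.1, -0.1]
finger_gap: 50.7
```

Request:
step_arm(moves=[[0.0015,0,-0.008,0,0,0,0.4],[0,0,-0.008,0,0,0,0.4],[0,0,-0.004,0,0,0,0.4],[0,0,-0.003,0,0,0,0.4],[0,0,0,0,0,0,0.4]])

```text
clock: 6.23
position: [480.2, 277.0, 16.1]
eef_rot: [179.9, -0.0, -73.1]
wrist_force: [-0.2, -0.6, -0.6]
finger_gap: 50.3
```

Request:
step_arm(moves=[[0,0,-0.002,0,0,0,0.4],[0,0,0,0,0,0,0.4],[0,0,0,0,0,0,0.8],[0,0,0,0,0,0,0.8],[0,0,0,0,0,0,0.8]])

```text
clock: 6.65
position: [480.8, 277.3, 15.3]
eef_rot: [-180.0, -0.0, -73.1]
wrist_force: [-0.3, 0.5, 0.4]
finger_gap: 68.6
```

Request:
step_arm(moves=[[0,0,0,0,0,0,0.8],[0,0,0.02,0,0,0,0.8],[0,0,0.03,0,0,0,0.8],[0,0,0.035,0,0,0,0.8],[0,0,0.035,0,0,0,0.8]])

```text
clock: 7.07
position: [480.1, 277.1, 136.1]
eef_rot: [179.9, 0.0, -73.1]
wrist_force: [-0.0, 0.7, 0.2]
finger_gap: 68.1
```

```bash

python3 -c "
from h import *
look('w6')"
```

```text
7.0667 [480.1 277.1 136.1] [179.9   0.  -73.1] 68.07612026084061 [   4.1   21.3  -46.3   99.8   16.6   66.1 -120.2]
```

View pics/w6.png

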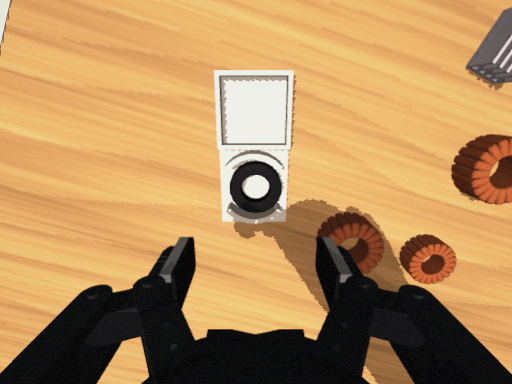

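The spacer lies flat and centred in the cup at (256,187). Next the small choke at (428,259); turning the jaws to clear the bigger ring beside it.

Request:
step_arm(moves=[[-0.005,-0.04,0,0,0,6,0.8],[-0.005,-0.041,0,0,0,6,0.8],[-0.005,-0.041,0,0,0,6,0.8],[-0.005,-0.041,0,0,0,5,0.8],[-0.003,-0.041,0,0,0,5,0.8]])

```text
clock: 7.53
position: [458.4, 81.2, 135.0]
eef_rot: [-180.0, -0.0, -46.2]
wrist_force: [1.7, -0.7, 0.3]
finger_gap: 68.3
```

Request:
step_arm(moves=[[0,0,0,0,0,0,0.8],[0,0,0,0,0,0,0.8],[0,0,0,0,0,0,0.8],[0,0,0,0,0,0,0.8],[0,0,0,0,0,0,0.8]])

```text
clock: 7.95
position: [459.1, 84.4, 135.1]
eef_rot: [-180.0, 0.0, -46.3]
wrist_force: [-0.6, 1.0, -0.1]
finger_gap: 68.4
```

```bash

python3 -c "
from h import *
look('w7')"
```

```text
7.95 [459.1  84.4 135.1] [-180.     0.   -46.3] 68.44754498720057 [ 30.    8.8 -48.4 112.1   7.4  62.2 -68. ]
```

View pics/w7.png

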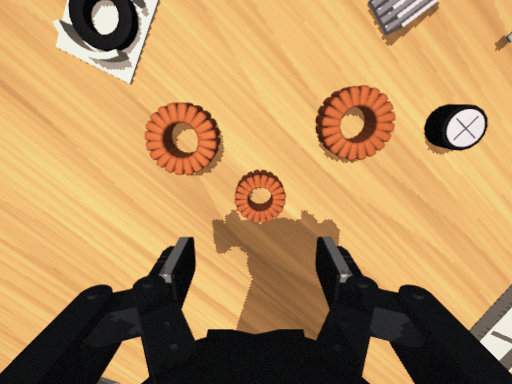

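The small choke stands clear at (260,196), with more than finger room to both larger rings.

```bash

python3 - <<'E'
from h import *
c=load('w7')
print(px2w(c,[(260,196),(260.5,196.5)],[24,12]))
for z in(12,24):print(ring('w7',(225,160,296,232),190,z,'c'))
print(px2w(c,[(260,196.)],20)[0]-manip.sense()['position'])
E
```

```text
[[458.6  76.2  24. ]
 [455.7  72.4  12. ]]
(((479.08331298828125, 75.85165405273438), 1.1414352655410767), ((479.0837707519531, 75.85163879394531), (2.1728999614715576, 0.7001891136169434), 88.30362701416016), (274, 177, 2, 3))
(((480.87799072265625, 78.77030944824219), 1.0884586572647095), ((480.8783874511719, 78.77030181884766), (2.0720343589782715, 0.6676638722419739), 88.30423736572266), (274, 177, 2, 3))
[  -1.4   -9.1 -115.1]
```

Request:
step_arm(moves=[[-0.002,-0.0105,-0.025,0,0,0,0.8],[0,0,-0.03,0,0,0,0.8],[0,0,-0.03,0,0,0,0.8],[0,0,-0.01,0,0,0,0.8],[0,0,0,0,0,0,0.8]])

```text
clock: 8.42
position: [455.4, 73.1, 38.2]
eef_rot: [179.8, 0.2, -46.4]
wrist_force: [-0.1, 0.1, 1.0]
finger_gap: 68.7
```

Request:
step_arm(moves=[[0.001,0,-0.015,0,0,0,0.8],[0,0,-0.006,0,0,0,0.8],[0,0,0,0,0,0,0.8],[0,0,0,0,0,0,0.4],[0,0,0,0,0,0,0.4]], grip_force=45)

```text
clock: 8.83
position: [458.7, 72.8, 20.5]
eef_rot: [-180.0, -0.0, -46.4]
wrist_force: [-10.3, -0.9, 22.5]
finger_gap: 47.4
```

Request:
step_arm(moves=[[0,0,0,0,0,0,0.4],[0,0,0,0,0,0,0.4],[0,0,0.0,0,0,0,0.4],[0,0,0.03,0,0,0,0.4],[0,0,0.035,0,0,0,0.4]])

```text
clock: 9.25
position: [456.6, 72.5, 84.1]
eef_rot: [179.9, 0.2, -46.4]
wrist_force: [1.4, -0.6, -1.7]
finger_gap: 47.4
```

Request:
step_arm(moves=[[0.004,0.03,0.025,0,0,-5,0.4],[0.005,0.041,0.025,0,0,-5,0.4],[0.005,0.041,0,0,0,-6,0.4],[0.005,0.041,0,0,0,-6,0.4],[0.005,0.041,0,0,0,-5,0.4]])

```text
clock: 9.67
position: [481.6, 253.9, 132.3]
eef_rot: [-179.9, -0.1, -72.7]
wrist_force: [1.3, -0.8, -0.7]
finger_gap: 47.7
```

Request:
step_arm(moves=[[0,0.015,0,0,0,0,0.4],[0,0,0,0,0,0,0.4],[0,0,0,0,0,0,0.4],[0,0,0,0,0,0,0.4],[0,0,0,0,0,0,0.4]])

```text
clock: 10.08
position: [481.2, 266.5, 131.0]
eef_rot: [-180.0, -0.0, -72.4]
wrist_force: [-0.2, -0.0, -0.9]
finger_gap: 48.0
```

```bash

python3 -c "
from h import *
look('w8')"
```

```text
10.0833 [481.2 266.5 131. ] [-180.    -0.   -72.4] 47.959758340270575 [   6.1   21.3  -47.4  100.7   17.2   65.5 -119. ]
```

View pics/w8.png

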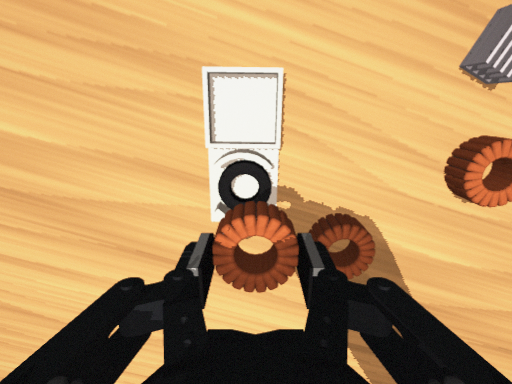

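The choke is held level at (255,250), above the cup; the spacer is still centred. Checking its offset from the TCP.

```bash

python3 - <<'E'
from h import *
c=load('w8');p=manip.sense()['position']
R=Ro.from_euler('xyz',[180,0,-72.4],degrees=True).as_matrix()
for zt in(5,7):
  q=px2w(c,[(255,292),(255,201),(255,201),(213,250),(298,250)],[131+zt,131+zt-24,131+zt-8,131+zt,131+zt])-np.array([481.2,266.5,131])
  print(q@R)
print(ring('w8',(218,160,272,200),60,17)); print(p)
E
```

```text
[[  0.9  23.3  -5. ]
 [  0.8 -23.4  19. ]
 [  0.9 -29.3   3. ]
 [-21.9  -4.   -5. ]
 [ 24.2  -4.   -5. ]]
[[  0.9  21.8  -7. ]
 [  0.8 -24.1  17. ]
 [  0.9 -30.1   1. ]
 [-21.6  -5.1  -7. ]
 [ 23.8  -5.1  -7. ]]
(((481.5289306640625, 276.5034484863281), 25.48163414001465), ((487.4873352050781, 278.30267333984375), (38.515987396240234, 49.21113204956055), 17.607147216796875), (219, 160, 52, 40))
[481.3 266.5 131. ]
```

Request:
step_arm(moves=[[-0.001,0.0105,-0.01,0,0,0,0.4],[0,0,-0.025,0,0,0,0.4],[0,0,-0.025,0,0,0,0.4],[0,0,-0.012,0,0,0,0.4],[0,0,0,0,0,0,0.4]])

```text
clock: 10.55
position: [478.6, 276.6, 56.4]
eef_rot: [179.8, -0.1, -72.4]
wrist_force: [0.4, -0.2, -0.7]
finger_gap: 47.4
```

Request:
step_arm(moves=[[0,0,-0.009,0,0,0,0.4],[0,0,0,0,0,0,0.4],[0,0,0,0,0,0,0.4],[0,0,0,0,0,0,0.4],[0,0,0,0,0,0,0.4]])

```text
clock: 10.97
position: [480.3, 278.7, 50.6]
eef_rot: [-179.9, 0.0, -72.3]
wrist_force: [-0.4, 0.5, -1.5]
finger_gap: 47.3
```

Request:
step_arm(moves=[[0,-0.001,-0.006,0,0,0,0.4],[0,0,-0.004,0,0,0,0.4],[0,0,-0.003,0,0,0,0.4],[0,0,0,0,0,0,0.4],[0,0,0,0,0,0,0.4]])

```text
clock: 11.38
position: [479.8, 277.3, 37.7]
eef_rot: [180.0, -0.1, -72.3]
wrist_force: [-5.6, -6.1, 16.2]
finger_gap: 47.2
```

Request:
step_arm(moves=[[0,0,-0.001,0,0,0,0.4],[0,0,-0.001,0,0,0,0.4],[0,0,0,0,0,0,0.4],[0,0,0,0,0,0,0.4],[0,0,0,0,0,0,0.4]])

```text
clock: 11.8
position: [479.9, 277.3, 37.5]
eef_rot: [-180.0, -0.1, -72.3]
wrist_force: [-13.7, -10.7, 40.2]
finger_gap: 47.0
```

Contact at 37.6, as expected for the choke resting on the spacer. Easing off and releasing.

Request:
step_arm(moves=[[0,0,0.002,0,0,0,0.4],[0,0,0,0,0,0,0.8],[0,0,0,0,0,0,0.8],[0,0,0,0,0,0,0.8],[0,0,0,0,0,0,0.8]])

```text
clock: 12.22
position: [479.6, 277.4, 36.4]
eef_rot: [180.0, 0.0, -72.3]
wrist_force: [0.0, -0.4, 0.3]
finger_gap: 68.5
```

Request:
step_arm(moves=[[0,0,0.02,0,0,0,0.8],[0,0,0.03,0,0,0,0.8],[0,0,0.035,0,0,0,0.8],[0,0,0.035,0,0,0,0.8],[0,0,0.03,0,0,0,0.8]])

```text
clock: 12.63
position: [479.7, 277.8, 188.8]
eef_rot: [-180.0, 0.0, -72.3]
wrist_force: [0.4, 0.6, 0.5]
finger_gap: 68.4
```

```bash

python3 -c "
from h import *
look('w9')"
```

```text
12.6333 [479.7 277.8 188.8] [-180.     0.   -72.3] 68.41101318500066 [   6.4   18.5  -48.9   96.5   14.6   71.6 -117.9]
```

View pics/w9.png

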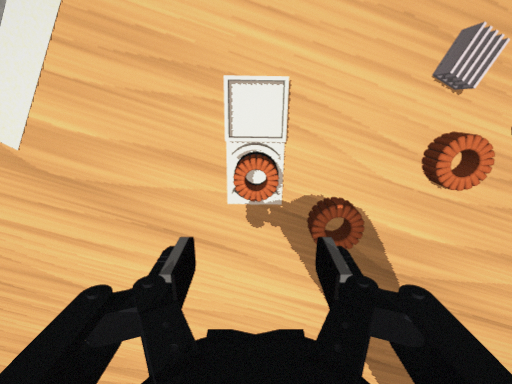

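The choke sits on the spacer in the cup at (256,177). Next the heat sink, seen at the upper right (470,57).

Request:
step_arm(moves=[[0.03,-0.035,0,0,0,0,0.8],[0.03,-0.038,0,0,0,0,0.8],[0.03,-0.038,0,0,0,0,0.8],[0.03,-0.038,0,0,0,0,0.8],[0.01,-0.03,0,0,0,0,0.8]])

```text
clock: 13.1
position: [596.8, 114.5, 185.8]
eef_rot: [-180.0, -0.0, -72.4]
wrist_force: [0.2, -0.2, -0.4]
finger_gap: 68.3
```

Request:
step_arm(moves=[[0,0,0,0,0,0,0.8],[0,0,0,0,0,0,0.8],[0,0,0,0,0,0,0.8],[0,0,0,0,0,0,0.8],[0,0,0,0,0,0,0.8]])

```text
clock: 13.52
position: [593.8, 119.4, 186.8]
eef_rot: [-180.0, 0.0, -72.2]
wrist_force: [-0.7, 0.3, -0.0]
finger_gap: 68.0
```

```bash

python3 -c "
from h import *
look('w10')"
```

```text
13.5167 [593.8 119.4 186.8] [-180.     0.   -72.2] 68.01813922946319 [ 17.9  24.2 -43.2  89.   17.   73.5 -99.8]
```

View pics/w10.png

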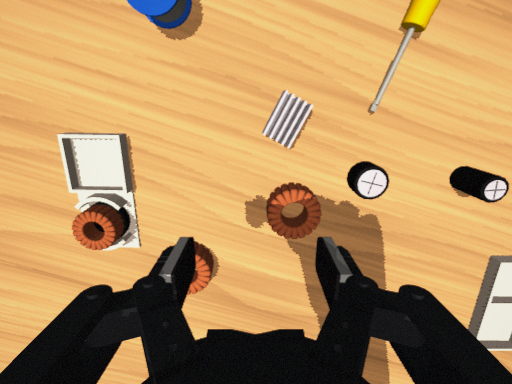

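The heat sink top has corners at about (285,91), (313,104), (290,149), (263,133); wide can top (372,181), tall can top (495,189), screwdriver tip (373,109).

```bash

python3 - <<'E'
from h import *
c=load('w10')
im=cv2.imread('pics/w10.png');hsv=cv2.cvtColor(im,cv2.COLOR_BGR2HSV)
m=(hsv[...,1]<40).astype(np.uint8);k=np.zeros_like(m);k[80:158,252:325]=1;m*=k
m=cv2.morphologyEx(m,cv2.MORPH_CLOSE,np.ones((9,9)));cs,_=cv2.findContours(m,0,1);b=max(cs,key=cv2.contourArea)
print(cv2.minAreaRect(px2w(c,b.reshape(-1,2),30)[:,:2].astype(np.float32)),cv2.boundingRect(b))
Q=px2w(c,[(285,91),(313,104),(290,149),(263,133)],30);print(Q,Q.mean(0))
d=Q[3]-Q[0];print(np.degrees(np.arctan2(d[1],d[0])),np.linalg.norm(d),np.linalg.norm(Q[1]-Q[0]))
print(px2w(c,[(372,181),(495,189),(373,109)],[28,50,8]))
cv2.imwrite('pics/w10z.png',cv2.resize(im[75:165,245:335],None,fx=6,fy=6,interpolation=cv2.INTER_CUBIC))
E
```

```text
((664.001220703125, 106.55943298339844), (33.4492073059082, 49.837459564208984), 80.5385971069336) (263, 90, 50, 58)
[[689.4 117.8  30. ]
 [686.4  86.3  30. ]
 [635.8  92.8  30. ]
 [643.  125.7  30. ]] [663.6 105.6  30. ]
170.22326305001627 47.024320210411666 31.609601784036784
[[ 630.    -7.6   28. ]
 [ 664.7 -122.9   50. ]
 [ 703.    17.     8. ]]
```

View pics/w10z.png

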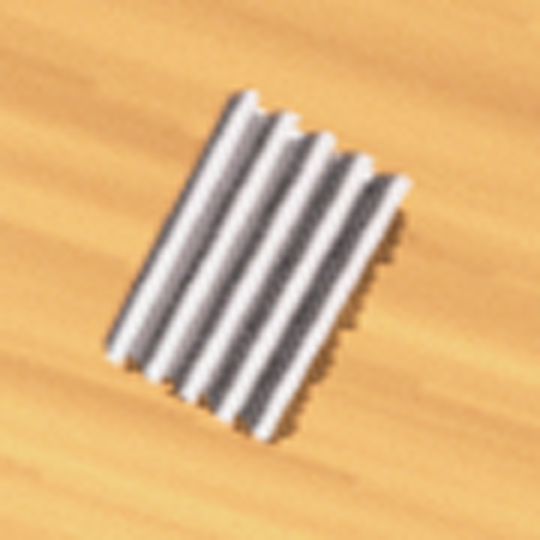

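Heat sink at (664,106.3), its long axis at -9.5°, so the jaw yaw is -99.5° (turn -27°).

Request:
step_arm(moves=[[0.015,-0.003,0,0,0,-5.5,0.8],[0.015,-0.003,-0.02,0,0,-5.5,0.8],[0.015,-0.003,-0.025,0,0,-5.5,0.8],[0.015,-0.002,-0.025,0,0,-5.5,0.8],[0.01,-0.002,-0.02,0,0,-5.3,0.8]])

```text
clock: 13.98
position: [664.8, 105.1, 94.8]
eef_rot: [180.0, -0.0, -99.8]
wrist_force: [0.5, -0.3, 0.5]
finger_gap: 68.5
```

Request:
step_arm(moves=[[0,0,0,0,0,0,0.8],[0,0,0,0,0,0,0.8],[0,0,0,0,0,0,0.8],[0,0,0,0,0,0,0.8],[0,0,0,0,0,0,0.8]])

```text
clock: 14.4
position: [664.7, 105.3, 98.6]
eef_rot: [-179.9, 0.0, -99.5]
wrist_force: [0.6, -0.2, -0.3]
finger_gap: 68.6
```

```bash

python3 -c "
from h import *
look('w11')
im=cv2.imread('pics/w11.png');cv2.imwrite('pics/w11z.png',cv2.resize(im[100:340,130:390],None,fx=2.4,fy=2.4,interpolation=cv2.INTER_CUBIC))"
```

```text
14.4 [664.7 105.3  98.6] [-179.9    0.   -99.5] 68.61769066134431 [  11.3   35.1  -34.3   83.3   20.5   67.8 -125.4]
```

View pics/w11z.png

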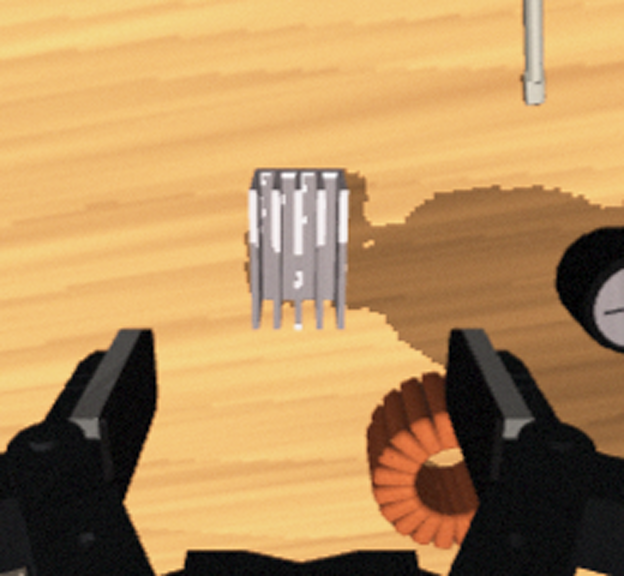

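The jaws are square to the fins and centred; the large ring at lower right is 50 mm clear of the finger.

Request:
step_arm(moves=[[0,0,-0.025,0,0,0,0.8],[0,0,-0.03,0,0,0,0.8],[0,0,-0.014,0,0,0,0.8],[0,0,0,0,0,0,0.8],[0,0,0,0,0,0,0.8]])

```text
clock: 14.87
position: [664.2, 104.8, 28.1]
eef_rot: [180.0, 0.0, -99.6]
wrist_force: [0.5, 0.1, 0.5]
finger_gap: 68.3
```

Request:
step_arm(moves=[[0,0.001,-0.002,0,0,0,0.2],[0,0,0,0,0,0,0.2],[0,0,0,0,0,0,0.2],[0,0,0,0,0,0,0.2],[0,0,0,0,0,0,0.2]])

```text
clock: 15.28
position: [665.3, 106.1, 27.4]
eef_rot: [-179.9, 0.1, -99.6]
wrist_force: [-0.7, 0.8, 7.0]
finger_gap: 30.6
```

Request:
step_arm(moves=[[0,0,0,0,0,0,0.2],[0,0,0,0,0,0,0.2],[0,0,0.015,0,0,0,0.2],[0,0,0.03,0,0,0,0.2],[0,0,0.035,0,0,0,0.2]])

```text
clock: 15.7
position: [663.0, 105.4, 105.9]
eef_rot: [179.8, -0.1, -99.6]
wrist_force: [1.3, -0.4, 0.1]
finger_gap: 30.7
```

```bash

python3 -c "
from h import *
look('w12')
im=cv2.imread('pics/w12.png');cv2.imwrite('pics/w12z.png',cv2.resize(im[100:340,130:390],None,fx=2.4,fy=2.4,interpolation=cv2.INTER_CUBIC))"
```

```text
15.7 [663.  105.4 105.9] [179.8  -0.1 -99.6] 30.69976548493142 [  11.3   34.7  -34.5   82.9   20.2   68.8 -125.3]
```

View pics/w12z.png

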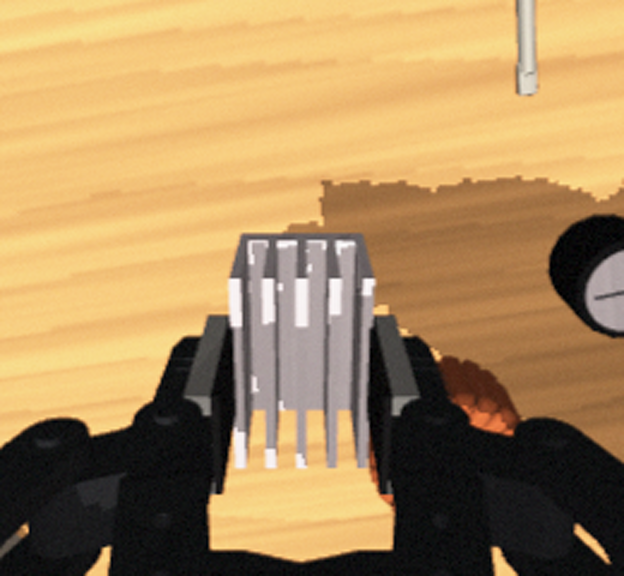

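Heat sink held squarely. Carrying it to the long bay, turning +27° on the way.

Request:
step_arm(moves=[[-0.015,-0.03,0.03,0,0,5.5,0.2],[-0.018,-0.035,0.03,0,0,5.5,0.2],[-0.018,-0.037,0,0,0,5.5,0.2],[-0.018,-0.037,0,0,0,5.5,0.2],[-0.018,-0.037,0,0,0,5.4,0.2]])

```text
clock: 16.17
position: [580.6, -63.8, 160.3]
eef_rot: [-179.9, -0.1, -71.9]
wrist_force: [1.4, -0.4, -0.0]
finger_gap: 30.6
```

Request:
step_arm(moves=[[-0.018,-0.037,0,0,0,0,0.2],[-0.018,-0.037,0,0,0,0,0.2],[-0.018,-0.037,0,0,0,0,0.2],[-0.018,-0.037,0,0,0,0,0.2],[-0.018,-0.037,0,0,0,0,0.2]])

```text
clock: 16.58
position: [490.2, -249.2, 160.1]
eef_rot: [-180.0, -0.1, -72.2]
wrist_force: [0.1, 0.0, -0.6]
finger_gap: 30.9
```

Request:
step_arm(moves=[[0,0,0,0,0,0,0.2],[0,0,0,0,0,0,0.2],[0,0,0,0,0,0,0.2],[0,0,0,0,0,0,0.2],[0,0,0,0,0,0,0.2]])

```text
clock: 17.0
position: [492.1, -245.9, 159.2]
eef_rot: [-180.0, 0.0, -72.1]
wrist_force: [-0.2, 0.0, -0.4]
finger_gap: 30.4
```

Request:
step_arm(moves=[[-0.001,-0.017,-0.02,0,0,0,0.2],[-0.001,-0.02,-0.03,0,0,0,0.2],[0,0,-0.03,0,0,0,0.2],[0,0,0,0,0,0,0.2],[0,0,0,0,0,0,0.2]])

```text
clock: 17.42
position: [489.1, -282.7, 78.2]
eef_rot: [179.9, 0.2, -72.1]
wrist_force: [0.2, 0.3, -0.3]
finger_gap: 30.6
```

```bash

python3 -c "
from h import *
look('w13')
im=cv2.imread('pics/w13.png');cv2.imwrite('pics/w13z.png',cv2.resize(im[60:340,110:410],None,fx=2.1,fy=2.1,interpolation=cv2.INTER_CUBIC))"
```

```text
17.4167 [ 489.1 -282.7   78.2] [179.9   0.2 -72.1] 30.634839131146247 [ 53.6  23.8 -33.8 101.5  15.   59.5 -57.8]
```

View pics/w13z.png

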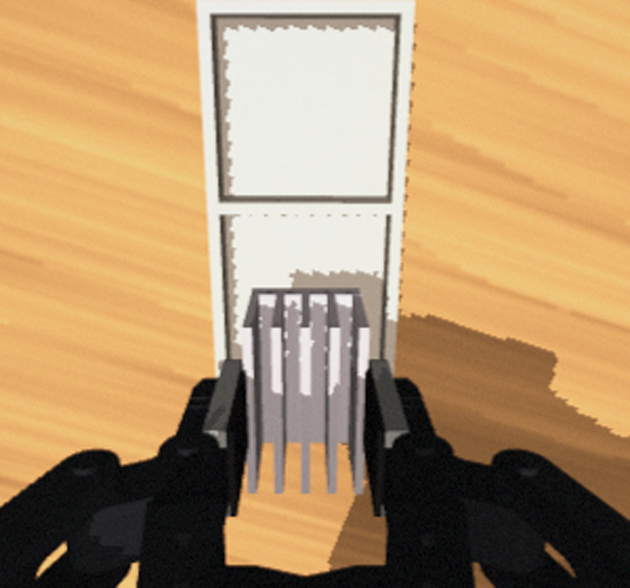

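The heat sink is lined up over the long bay, square to its walls. Lowering.

Request:
step_arm(moves=[[0,0,-0.015,0,0,0,0.2],[0,0,-0.02,0,0,0,0.2],[0,0,-0.01,0,0,0,0.2],[0,0,0,0,0,0,0.2],[0,0,0,0,0,0,0.2]])

```text
clock: 17.88
position: [490.1, -284.1, 35.0]
eef_rot: [-180.0, -0.0, -72.2]
wrist_force: [-0.6, -0.3, 0.2]
finger_gap: 30.7
```

Request:
step_arm(moves=[[0,0,-0.002,0,0,0,0.2],[0,0,0,0,0,0,0.2],[0,0,0,0,0,0,0.2],[0,0,0,0,0,0,0.2],[0,0,0,0,0,0,0.2]])

```text
clock: 18.3
position: [489.5, -284.6, 32.2]
eef_rot: [-180.0, -0.0, -72.2]
wrist_force: [0.0, -0.4, -0.9]
finger_gap: 30.7
```

Request:
step_arm(moves=[[0,0.001,-0.0015,0,0,0,0.2],[0,0,0,0,0,0,0.2],[0,0,0,0,0,0,0.2],[0,0,0,0,0,0,0.55],[0,0,0,0,0,0,0.55]])

```text
clock: 18.72
position: [489.3, -283.4, 30.3]
eef_rot: [-180.0, 0.0, -72.2]
wrist_force: [0.1, 0.1, 0.5]
finger_gap: 47.0
```

Request:
step_arm(moves=[[0,0,0,0,0,0,0.55],[0,0,0.02,0,0,0,0.7],[0,0,0.035,0,0,0,0.7],[0,0,0.035,0,0,0,0.7],[0,0,0.035,0,0,0,0.7]])

```text
clock: 19.13
position: [489.0, -283.1, 156.6]
eef_rot: [180.0, 0.1, -72.2]
wrist_force: [-0.3, -0.9, 0.4]
finger_gap: 59.6
```

```bash

python3 -c "
from h import *
look('w14')"
```

```text
19.1333 [ 489.  -283.1  156.6] [180.    0.1 -72.2] 59.567677988936794 [ 55.2  18.7 -35.3  97.4  11.5  67.6 -55.3]
```

View pics/w14.png

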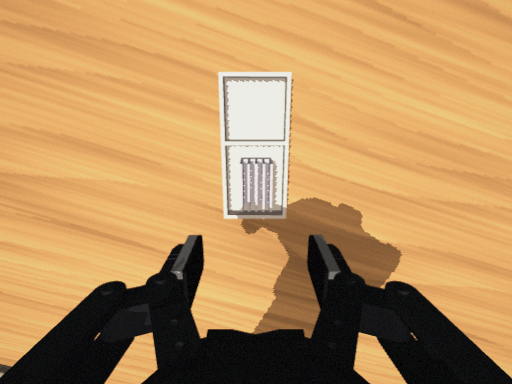

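The heat sink stands in the long bay at (257,185). Checking its place, then the wide can.

```bash

python3 - <<'E'
from h import *
c=load('w14')
Q=px2w(c,[(243,163),(272,163),(273,212),(243,212)],33);print(Q.mean(0))
d=Q.mean(0)[:2]-[489.9,-282.7];a=np.radians(17.8);print(d@[np.cos(a),np.sin(a)],d@[-np.sin(a),np.cos(a)])
im=cv2.imread('pics/w14.png');cv2.imwrite('pics/w14z.png',cv2.resize(im[60:230,200:310],None,fx=3.5,fy=3.5,interpolation=cv2.INTER_CUBIC))
E
```

```text
[ 488.3 -286.8   33. ]
-2.7811016165294915 -3.415583701321771
```

View pics/w14z.png

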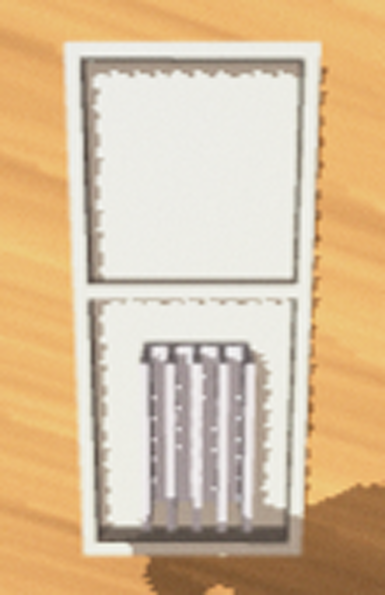

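Request:
step_arm(moves=[[0.01,0.03,0,0,0,0,0.7],[0.014,0.04,0,0,0,0,0.7],[0.014,0.04,0,0,0,0,0.7],[0.014,0.04,0,0,0,0,0.7],[0.014,0.04,0,0,0,0,0.7]])

```text
clock: 19.6
position: [554.6, -94.4, 155.3]
eef_rot: [-180.0, -0.0, -72.2]
wrist_force: [1.2, -0.9, 0.9]
finger_gap: 59.7
```

Request:
step_arm(moves=[[0.014,0.04,0,0,0,0,0.7],[0.014,0.035,0,0,0,0,0.7],[0,0,0,0,0,0,0.7],[0,0,0,0,0,0,0.7],[0,0,0,0,0,0,0.7]])

```text
clock: 20.02
position: [582.0, -22.3, 154.9]
eef_rot: [180.0, -0.0, -72.2]
wrist_force: [-0.8, -0.2, -0.1]
finger_gap: 60.1
```

```bash

python3 -c "
from h import *
look('w15')"
```

```text
20.0167 [582.  -22.3 154.9] [180.   -0.  -72.2] 60.13318278056721 [ 31.6  22.5 -41.8  94.7  15.9  68.9 -86. ]
```

View pics/w15.png

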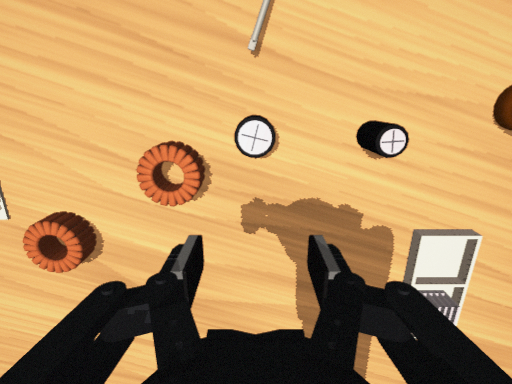

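The heat sink is within ~3 mm of the bay's centre. The wide can's top is at (255,137), the tall can's at (393,140).

```bash
cat >> h.py <<'E'
def top(f,box,z,thr=140,sat=50):
    c=load(f);hsv=cv2.cvtColor(cv2.imread('pics/'+f+'.png'),cv2.COLOR_BGR2HSV)
    m=((hsv[...,1]<sat)&(hsv[...,2]>thr)).astype(np.uint8);k=np.zeros_like(m);k[box[1]:box[3],box[0]:box[2]]=1
    m=cv2.morphologyEx(m*k,cv2.MORPH_CLOSE,np.ones((5,5)));cs,_=cv2.findContours(m,0,1);b=max(cs,key=cv2.contourArea)
    return cv2.minEnclosingCircle(px2w(c,b.reshape(-1,2),z)[:,:2].astype(np.float32))
E
python3 - <<'E'
from h import *
print(top('w15',(230,110,280,162),28),top('w15',(370,115,415,165),50),manip.sense()['position'])
E
```

```text
((627.7116088867188, -7.867990493774414), 16.266193389892578) ((664.0358276367188, -123.01801300048828), 11.260412216186523) [581.9 -23.3 154.9]
```

Request:
step_arm(moves=[[0.022,0.007,-0.02,0,0,0,0.7],[0.025,0.008,-0.03,0,0,0,0.7],[0,0,-0.03,0,0,0,0.7],[0,0,-0.01,0,0,0,0.7],[0,0,0,0,0,0,0.7]])

```text
clock: 20.48
position: [626.8, -8.7, 62.3]
eef_rot: [179.7, 0.1, -72.3]
wrist_force: [-0.5, -0.3, -0.2]
finger_gap: 59.8
```

Request:
step_arm(moves=[[0,0,0,0,0,0,0.7],[0,0,0,0,0,0,0.7],[0,0,0,0,0,0,0.7],[0,0,0,0,0,0,0.7],[0,0,0,0,0,0,0.7]])

```text
clock: 20.9
position: [629.6, -7.1, 66.5]
eef_rot: [-179.9, -0.0, -72.2]
wrist_force: [1.2, -0.2, -0.6]
finger_gap: 59.3
```

```bash

python3 -c "
from h import *
look('w16')"
```

```text
20.9 [629.6  -7.1  66.5] [-179.9   -0.   -72.2] 59.257959954600985 [ 25.5  33.3 -38.6  91.8  22.7  62.8 -91.1]
```

View pics/w16.png

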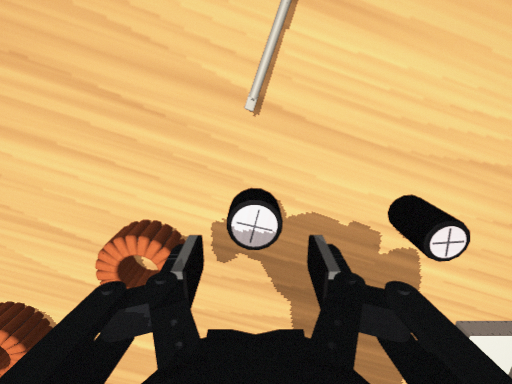

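The can is centred between the jaws at (254,225).

Request:
step_arm(moves=[[0,0,-0.015,0,0,0,0.7],[0,0,-0.02,0,0,0,0.7],[0,0,-0.005,0,0,0,0.7],[0,0,0,0,0,0,0.7],[0,0,0,0,0,0,0.7]])

```text
clock: 21.37
position: [629.0, -6.7, 25.2]
eef_rot: [180.0, 0.0, -72.2]
wrist_force: [-0.6, 0.4, 0.9]
finger_gap: 60.0
```

Request:
step_arm(moves=[[0,0,-0.002,0,0,0,0.3],[0,0,0,0,0,0,0.3],[0,0,0,0,0,0,0.3],[0,0,0,0,0,0,0.3],[0,0,0,0,0,0,0.3]])

```text
clock: 21.78
position: [629.8, -6.7, 24.2]
eef_rot: [-179.9, -0.0, -72.2]
wrist_force: [-0.3, 0.3, 5.4]
finger_gap: 38.0
```

Request:
step_arm(moves=[[0,0,0,0,0,0,0.3],[0,0,0.02,0,0,0,0.3],[0,0,0.03,0,0,0,0.3],[0,0,0.035,0,0,0,0.3],[0,0,0.035,0,0,0,0.3]])

```text
clock: 22.2
position: [628.4, -6.9, 144.2]
eef_rot: [179.9, 0.0, -72.2]
wrist_force: [0.8, -0.4, -1.0]
finger_gap: 38.0
```

```bash

python3 -c "
from h import *
look('w17')"
```

```text
22.2 [628.4  -6.9 144.2] [179.9   0.  -72.2] 37.981903043337795 [ 26.9  28.8 -40.5  88.   19.4  70.4 -88.9]
```

View pics/w17.png

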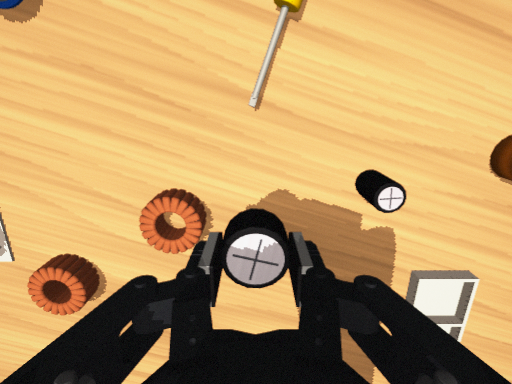

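The wide can is held upright at (255,258). On to the square bay of the two-bay tray.

Request:
step_arm(moves=[[-0.01,-0.032,0,0,0,0,0.3],[-0.01,-0.04,0,0,0,0,0.3],[-0.01,-0.041,0,0,0,0,0.3],[-0.01,-0.041,0,0,0,0,0.3],[-0.01,-0.041,0,0,0,0,0.3]])

```text
clock: 22.67
position: [578.5, -202.2, 143.2]
eef_rot: [180.0, -0.0, -72.2]
wrist_force: [0.8, -0.8, -0.8]
finger_gap: 38.1
```

Request:
step_arm(moves=[[-0.01,-0.04,0,0,0,0,0.3],[-0.01,-0.019,0,0,0,0,0.3],[0,0,-0.03,0,0,0,0.3],[0,0,-0.025,0,0,0,0.3],[0,0,0,0,0,0,0.3]])

```text
clock: 23.08
position: [556.2, -259.0, 83.3]
eef_rot: [179.7, 0.3, -72.3]
wrist_force: [-0.8, 1.0, -1.0]
finger_gap: 38.0
```

Request:
step_arm(moves=[[0,0,0,0,0,0,0.3],[0,0,0,0,0,0,0.3],[0,0,0,0,0,0,0.3],[0,0,0,0,0,0,0.3],[0,0,0,0,0,0,0.3]])

```text
clock: 23.5
position: [560.2, -259.3, 89.5]
eef_rot: [-179.9, -0.1, -72.2]
wrist_force: [0.5, 0.4, -1.0]
finger_gap: 38.0
```

```bash

python3 -c "
from h import *
look('w18')"
```

```text
23.5 [ 560.2 -259.3   89.5] [-179.9   -0.1  -72.2] 38.02652650921567 [ 48.2  29.4 -35.7  93.   18.7  63.5 -64.6]
```

View pics/w18.png

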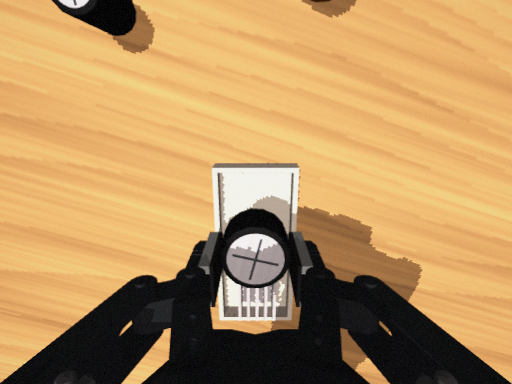

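Request:
step_arm(moves=[[-0.0015,-0.0015,-0.015,0,0,0,0.3],[0,0,-0.02,0,0,0,0.3],[0,0,-0.02,0,0,0,0.3],[0,0,0,0,0,0,0.3],[0,0,0,0,0,0,0.3]])

```text
clock: 23.97
position: [557.6, -260.5, 33.1]
eef_rot: [179.9, 0.1, -72.2]
wrist_force: [0.6, 0.6, -0.5]
finger_gap: 38.0
```

Request:
step_arm(moves=[[0,0,-0.003,0,0,0,0.3],[0,0,0,0,0,0,0.3],[0,0,0,0,0,0,0.3],[0,0,0,0,0,0,0.3],[0,0,0,0,0,0,0.3]])

```text
clock: 24.38
position: [558.3, -260.9, 30.9]
eef_rot: [-180.0, -0.0, -72.2]
wrist_force: [0.7, 0.7, -0.7]
finger_gap: 37.7
```

Request:
step_arm(moves=[[0,0,-0.002,0,0,0,0.3],[0,0,-0.001,0,0,0,0.3],[0,0,0,0,0,0,0.3],[0,0,0,0,0,0,0.3],[0,0,0,0,0,0,0.3]])

```text
clock: 24.8
position: [558.0, -260.8, 27.3]
eef_rot: [-180.0, 0.0, -72.2]
wrist_force: [-0.2, -1.3, -1.0]
finger_gap: 37.8
```

Request:
step_arm(moves=[[0,0,0,0,0,0,0.65],[0,0,0,0,0,0,0.65],[0,0,0,0,0,0,0.65],[0,0,0.02,0,0,0,0.65],[0,0,0.03,0,0,0,0.65]])

```text
clock: 25.22
position: [556.1, -260.1, 75.1]
eef_rot: [179.8, 0.2, -72.2]
wrist_force: [0.8, -0.9, 0.6]
finger_gap: 55.6
```

Request:
step_arm(moves=[[0,0.02,0.03,0,0,0,0.65],[0.005,0.035,0.025,0,0,0,0.65],[0.01,0.035,0,0,0,0,0.65],[0,0,0,0,0,0,0.65],[0,0,0,0,0,0,0.65]])

```text
clock: 25.63
position: [573.6, -169.3, 132.0]
eef_rot: [-179.9, 0.0, -71.9]
wrist_force: [0.4, -1.3, 0.8]
finger_gap: 55.4
```

```bash

python3 -c "
from h import *
look('w19')"
```

```text
25.6333 [ 573.6 -169.3  132. ] [-179.9    0.   -71.9] 55.388617760790495 [ 42.9  25.1 -38.7  93.8  16.7  67.  -71.8]
```

View pics/w19.png

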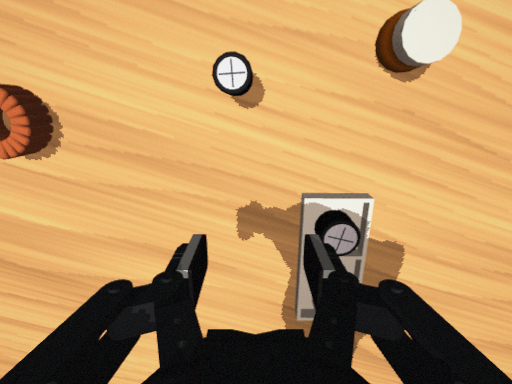

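The wide can stands upright in its bay at (340,237); the tall can's top is at (233,73).

```bash
python3 - <<'E'
from h import *
print(top('w19',(205,45,260,100),50),manip.sense()['position'])
p,r=top('w19',(315,215,362,260),31,110,60);print(p,r)
d=np.array(p)-[489.9,-282.7];a=np.radians(17.8);print(d@[np.cos(a),np.sin(a)],d@[-np.sin(a),np.cos(a)])
E
```

```text
((664.0867919921875, -122.38745880126953), 11.194416999816895) [ 572.8 -171.5  131.3]
(558.9945068359375, -272.133544921875) 25.910926818847656
69.01702654300512 -11.061233881515076
```

Request:
step_arm(moves=[[0.02,0.011,0,0,0,0,0.65],[0.025,0.013,-0.01,0,0,0,0.65],[0.025,0.013,-0.01,0,0,0,0.65],[0.021,0.011,-0.01,0,0,0,0.65],[0,0,0,0,0,0,0.65]])

```text
clock: 26.1
position: [665.0, -121.7, 97.9]
eef_rot: [179.9, 0.2, -72.1]
wrist_force: [0.3, 1.1, 0.6]
finger_gap: 55.3
```

Request:
step_arm(moves=[[0,0,0,0,0,0,0.65],[0,0,0,0,0,0,0.65],[0,0,0,0,0,0,0.65],[0,0,0,0,0,0,0.65],[0,0,0,0,0,0,0.65]])

```text
clock: 26.52
position: [663.5, -125.3, 101.9]
eef_rot: [-180.0, -0.0, -72.3]
wrist_force: [-0.3, 0.0, 0.7]
finger_gap: 55.4
```

```bash

python3 -c "
from h import *
look('w20')"
```

```text
26.5167 [ 663.5 -125.3  101.9] [-180.    -0.   -72.3] 55.37870206060146 [ 32.3  35.8 -36.7  82.6  22.   68.8 -79.4]
```

View pics/w20.png

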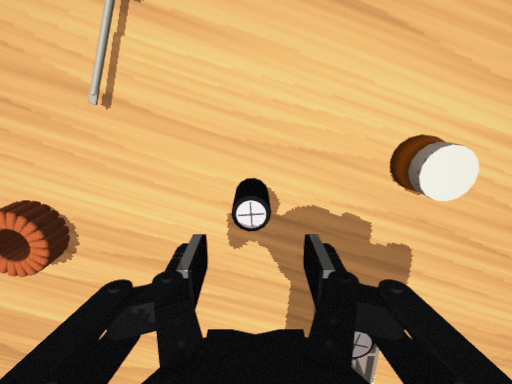

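The tall can is about centred between the jaws at (252,213).

Request:
step_arm(moves=[[0,0.002,-0.02,0,0,0,0.65],[0,0,-0.025,0,0,0,0.65],[0,0,-0.02,0,0,0,0.65],[0,0,0,0,0,0,0.65],[0,0,0,0,0,0,0.65]])

```text
clock: 26.98
position: [663.2, -122.3, 36.0]
eef_rot: [179.9, 0.0, -72.2]
wrist_force: [-0.1, -0.4, 0.7]
finger_gap: 55.8
```

Request:
step_arm(moves=[[0,0,0,0,0,0,0.2],[0,0,0,0,0,0,0.2],[0,0,0,0,0,0,0.2],[0,0,0,0,0,0,0.2],[0,0,0,0,0,0,0.2]])

```text
clock: 27.4
position: [665.0, -122.2, 38.4]
eef_rot: [-179.8, -0.1, -72.2]
wrist_force: [-0.0, 0.4, 7.8]
finger_gap: 28.3
```

Request:
step_arm(moves=[[0,0,0.015,0,0,0,0.2],[0,0,0.03,0,0,0,0.2],[0,0,0.035,0,0,0,0.2],[0,0,0.035,0,0,0,0.2],[0,0,0.03,0,0,0,0.2]])

```text
clock: 27.82
position: [664.0, -121.9, 185.4]
eef_rot: [-179.9, -0.0, -72.2]
wrist_force: [0.1, 0.2, -1.0]
finger_gap: 28.3
```

```bash

python3 -c "
from h import *
look('w21')"
```

```text
27.8167 [ 664.  -121.9  185.4] [-179.9   -0.   -72.2] 28.28901856980443 [ 32.6  31.9 -38.1  77.8  19.6  76.8 -77.8]
```

View pics/w21.png

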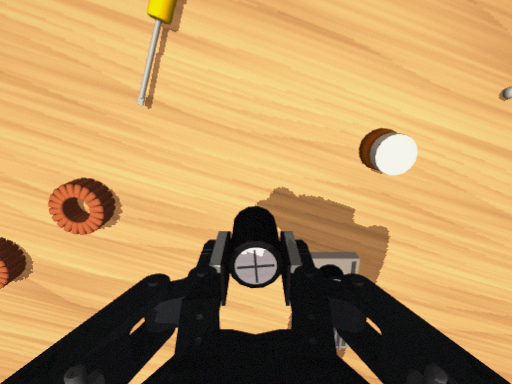

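The tall can is held upright. Carrying it to the cup tray's square bay at (548.8,298.3).

Request:
step_arm(moves=[[-0.01,0.03,0,0,0,0,0.2],[-0.01,0.04,0,0,0,0,0.2],[-0.011,0.041,0,0,0,0,0.2],[-0.011,0.041,0,0,0,0,0.2],[-0.011,0.041,0,0,0,0,0.2]])

```text
clock: 28.28
position: [610.6, 70.4, 182.5]
eef_rot: [-179.9, -0.0, -72.2]
wrist_force: [1.0, 0.7, -0.8]
finger_gap: 28.3
```

Request:
step_arm(moves=[[-0.011,0.041,0,0,0,0,0.2],[-0.011,0.041,0,0,0,0,0.2],[-0.011,0.041,0,0,0,0,0.2],[-0.011,0.041,0,0,0,0,0.2],[-0.011,0.041,0,0,0,0,0.2]])

```text
clock: 28.7
position: [556.7, 271.6, 182.6]
eef_rot: [-179.9, -0.0, -72.2]
wrist_force: [1.1, 1.0, -0.6]
finger_gap: 28.6
```

Request:
step_arm(moves=[[-0.007,0.022,0,0,0,0,0.2],[0,0,0,0,0,0,0.2],[0,0,0,0,0,0,0.2],[0,0,0,0,0,0,0.2],[0,0,0,0,0,0,0.2]])

```text
clock: 29.12
position: [551.4, 290.2, 181.6]
eef_rot: [-180.0, -0.0, -72.3]
wrist_force: [0.8, 0.2, -0.8]
finger_gap: 28.2
```

```bash

python3 -c "
from h import *
look('w22')"
```

```text
29.1167 [551.4 290.2 181.6] [-180.    -0.   -72.3] 28.20804875998971 [   2.4   27.6  -46.    86.5   20.3   74.5 -118.1]
```

View pics/w22.png

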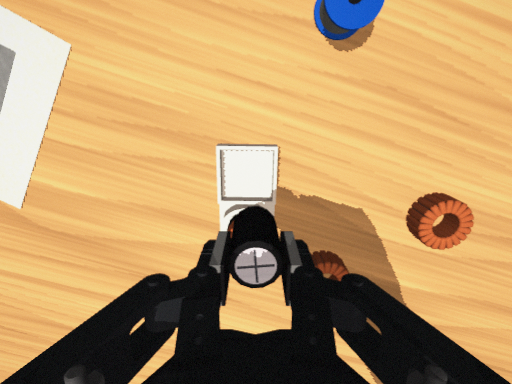

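Request:
step_arm(moves=[[-0.0025,0.008,-0.02,0,0,0,0.2],[0,0,-0.03,0,0,0,0.2],[0,0,-0.03,0,0,0,0.2],[0,0,-0.03,0,0,0,0.2],[0,0,-0.01,0,0,0,0.2]])

```text
clock: 29.58
position: [546.8, 297.0, 57.1]
eef_rot: [179.7, -0.1, -72.3]
wrist_force: [-0.2, -0.6, -1.1]
finger_gap: 27.9
```

Request:
step_arm(moves=[[0,0,0,0,0,0,0.2],[0,0,0,0,0,0,0.2],[0,0,0,0,0,0,0.2],[0,0,0,0,0,0,0.2],[0,0,0,0,0,0,0.2]])

```text
clock: 30.0
position: [548.8, 300.3, 63.0]
eef_rot: [-179.9, 0.0, -72.2]
wrist_force: [-0.4, -0.8, -1.0]
finger_gap: 28.5
```

```bash

python3 -c "
from h import *
look('w23')"
```

```text
30.0 [548.8 300.3  63. ] [-179.9    0.   -72.2] 28.469678605830516 [  -0.5   34.6  -43.    92.5   25.7   63.1 -122.5]
```

View pics/w23.png

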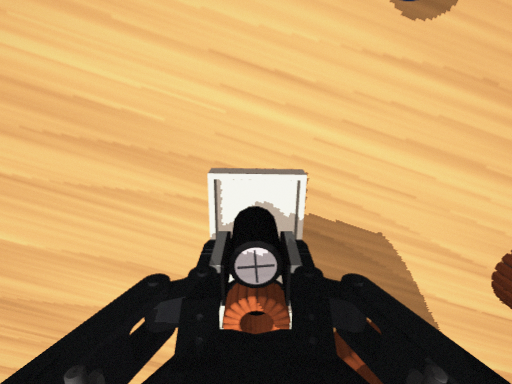

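The can is over the bay and clear of the choke. Lowering to the floor.

Request:
step_arm(moves=[[0,-0.001,-0.01,0,0,0,0.2],[0,0,-0.008,0,0,0,0.2],[0,0,0,0,0,0,0.2],[0,0,0,0,0,0,0.2],[0,0,0,0,0,0,0.2]])

```text
clock: 30.47
position: [547.6, 298.8, 43.0]
eef_rot: [180.0, 0.0, -72.2]
wrist_force: [-0.1, -0.3, -1.5]
finger_gap: 28.2
```

Request:
step_arm(moves=[[0,0,-0.002,0,0,0,0.2],[0,0,0,0,0,0,0.2],[0,0,0,0,0,0,0.2],[0,0,0,0,0,0,0.2],[0,0,0,0,0,0,0.2]])

```text
clock: 30.88
position: [548.0, 299.0, 41.5]
eef_rot: [-180.0, 0.0, -72.2]
wrist_force: [-1.1, 0.8, 0.9]
finger_gap: 28.5
```

Request:
step_arm(moves=[[0,0,-0.0005,0,0,0,0.2],[0,0,0,0,0,0,0.2],[0,0,0,0,0,0,0.2],[0,0,0,0,0,0,0.2],[0,0,0,0,0,0,0.2]])

```text
clock: 31.3
position: [548.1, 299.1, 41.4]
eef_rot: [-180.0, 0.0, -72.2]
wrist_force: [-0.5, -1.2, 5.7]
finger_gap: 28.2
```

Contact (5.7 N). Releasing.

Request:
step_arm(moves=[[0,0,0,0,0,0,0.5],[0,0,0,0,0,0,0.5],[0,0,0,0,0,0,0.5],[0,0,0.02,0,0,0,0.5],[0,0,0.03,0,0,0,0.5]])

```text
clock: 31.72
position: [546.3, 297.5, 88.4]
eef_rot: [179.7, -0.0, -72.2]
wrist_force: [1.1, -0.4, 0.5]
finger_gap: 42.4
```

Request:
step_arm(moves=[[0,0,0.04,0,0,0,0.5],[-0.02,-0.01,0.04,0,0,0,0.5],[-0.03,-0.02,0.03,0,0,0,0.5],[0,0,0,0,0,0,0.5],[0,0,0,0,0,0,0.5]])

```text
clock: 32.13
position: [503.4, 271.6, 195.8]
eef_rot: [-179.8, -0.1, -72.2]
wrist_force: [0.1, -0.4, -0.7]
finger_gap: 42.4
```

```bash

python3 -c "
from h import *
look('w24');grab('scene','scene1.png')
im=cv2.imread('pics/scene1.png');cv2.imwrite('pics/scene1z.png',cv2.resize(im[90:320,100:400],None,fx=2.6,fy=2.6,interpolation=cv2.INTER_CUBIC))"
```

```text
32.1333 [503.4 271.6 195.8] [-179.8   -0.1  -72.2] 42.43233055541709 [   6.9   20.5  -48.7   93.5   16.1   73.1 -117. ]
```

View pics/w24.png

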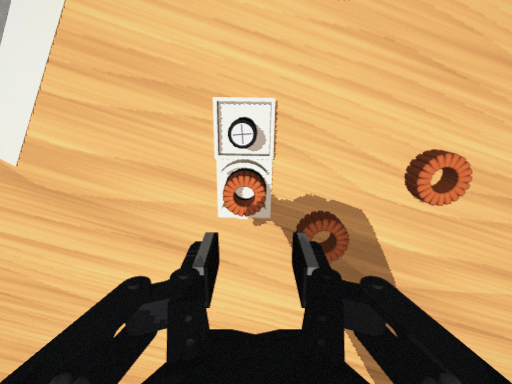

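View pics/scene1z.png

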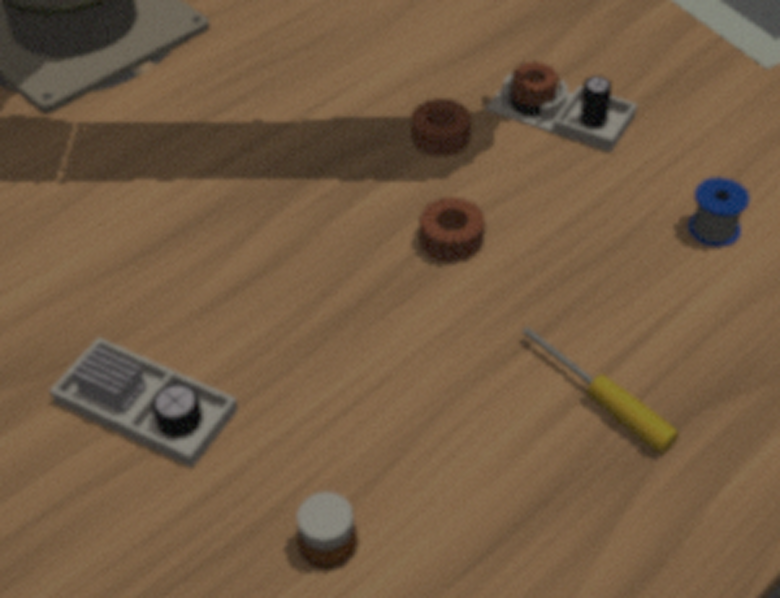

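Everything is in place: choke in the cup at (245,193), tall can in its bay at (243,132); in the scene view both two-bay parts stand in their bays and the bystanders have not moved. Final numeric check.

```bash
python3 - <<'E'
from h import *
def loc(p,o,yaw):
    d=np.array(p)[:2]-o;a=np.radians(yaw);return np.array([d@[np.cos(a),np.sin(a)],d@[-np.sin(a),np.cos(a)]])
cup=[480,277.2]
p,r=top('w24',(225,115,262,150),53);print('tall',p,r,loc(p,cup,17.2))
im=cv2.imread('pics/w24.png');hsv=cv2.cvtColor(im,cv2.COLOR_BGR2HSV)
m=((hsv[...,1]>120)&((hsv[...,0]<9)|(hsv[...,0]>170))).astype(np.uint8);k=np.zeros_like(m);k[160:222,215:272]=1
m=cv2.morphologyEx(m*k,cv2.MORPH_CLOSE,np.ones((5,5)))
cs,_=cv2.findContours(m,0,1);b=max(cs,key=cv2.contourArea);print(cv2.boundingRect(b))
for z in(30,41):
  p,r=cv2.minEnclosingCircle(px2w(load('w24'),b.reshape(-1,2),z)[:,:2].astype(np.float32));print('tor',z,p,r,loc(p,cup,17.2))
s=cam('scene');o=[489.9,-282.7]
sz=cv2.imread('pics/scene1.png')
q=px2w(s,[(100+178/2.6,90+397/2.6)],31)[0];print('wide(scene)',q,loc(q,o,17.8))
q=px2w(s,[(100+597/2.6,90+82/2.6)],53)[0];print('tall(scene)',q,loc(q,cup,17.2))
q=px2w(s,[(100+536/2.6,90+75/2.6)],41)[0];print('tor(scene)',q,loc(q,cup,17.2))
print(px2w(load('w19'),[(342,238)],31),loc(px2w(load('w19'),[(342,238)],31)[0],o,17.8))
cv2.imwrite('pics/w24z.png',cv2.resize(im[85:230,190:300],None,fx=4,fy=4,interpolation=cv2.INTER_CUBIC))
grab('side','side1.png');i=cv2.imread('pics/side1.png');cv2.imwrite('pics/side1z.png',np.hstack([cv2.resize(i[270:330,205:295],(390,260),interpolation=cv2.INTER_CUBIC),cv2.resize(i[115:175,285:375],(390,260),interpolation=cv2.INTER_CUBIC)]))
E
```

```text
tall (548.8366088867188, 298.1540222167969) 24.839174270629883 [72.  -0.3]
(226, 171, 40, 45)
tor 30 (479.9325256347656, 275.79193115234375) 27.560693740844727 [-0.5 -1.3]
tor 41 (483.579833984375, 276.50018310546875) 26.554819107055664 [ 3.2 -1.7]
wide(scene) [ 557.7 -258.4   31. ] [72.   2.4]
tall(scene) [548.4 298.8  53. ] [71.7  0.4]
tor(scene) [485.5 274.5  41. ] [ 4.4 -4.2]
[[ 557.2 -264.    31. ]] [69.8 -2.7]
```

View pics/w24z.png

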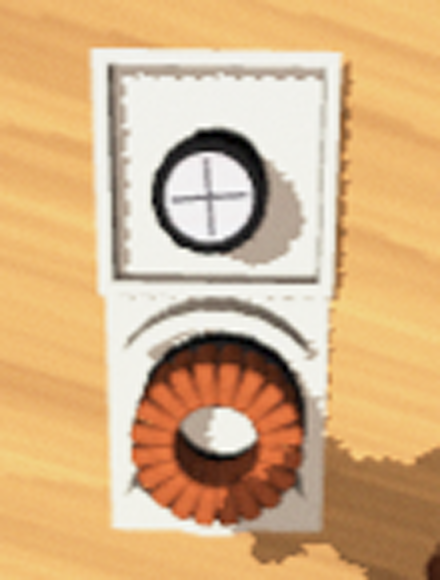

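View pics/side1z.png

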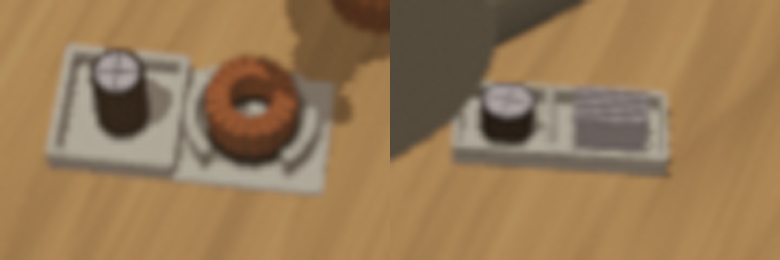

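Everything agrees with the limits; the cup's own rim also holds the choke within 5.3 mm of its axis. Handing in.

```bash
python3 -c "
from h import *
print(manip.sense()['clock'],manip.hand_in())"
```

```text
the job is handed in; nothing more can be done
32.2833 None
```

Both kits are made up and handed in at 32.3 s. The hand-in gives no verdict, so what follows are my own last checks.

- **Cup tray:** the spacer was within about 2 mm of the cup's axis when it was set down. The choke sits on it, about 3 mm off the axis by the wrist camera. The tall can is within 1 mm of its bay's centre in both views.
- **Two-bay tray:** the heat sink was about 4 mm from the long bay's centre. The wide can is within about 4 mm of its bay's centre; the scene and wrist views differ by 5 mm in y, both within limits. Both look upright.
- **Bystanders:** none were touched, and they look unmoved in the last scene view; I compared them by eye only. The arm ended clear of everything.

**Checks that disagreed or failed:**
- A hand-picked scene-view point put the choke about 6 mm off the axis. That is still under 9 mm, and the cup's rim allows at most 5.3 mm.
- One colour-mask fit of the wide can caught the tray wall and gave a reading of -11 mm in y. I discarded it.
- The tall can's mask also came out oversized, but its centre agreed with the scene view.
- The choke was set down with up to about 43 N at the wrist, carried through the held part. That is above 40 N, but the 40 N limit is on the arm or gripper's body, and the wrist limit is 120 N.

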